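# Drive the worn pins out of the garage-door hinge block

### The arm

A 6-joint arm with a two-finger parallel gripper is mounted at the origin on the work surface. World frame = base frame: x ahead of the robot, y to its left, z up, the work surface at z = 0. Lengths are in m, angles in degrees, forces in N, time in s.
With the tool pointing down it reaches from about 0.275 to 0.725 m from the base axis. Payload 15.9 kg.
Tool frame: the origin (TCP) lies between the finger pads; the fingertips stand 8 mm ahead of it and the grasp point (between the pads) lies 11 mm behind it; z points along the fingers, y is the line along which they close (so a half turn about z gives the same grasp; the last joint's range is limited). The gripper opens to 85 mm and grips with 20 to 120 N. Pads are 22 mm wide; open, the fingers measure 114 mm over their backs; the gripper's body (76 mm by 85 mm) begins 54 mm behind the grasp point. The pads swing forward as they close: fully open they stand 13 mm farther back than shut.
Start: joints at [-70.302, 12.198, -1.971, 75.831, 0, 90], TCP at [0.169, -0.471, 0.239] pointing down, gripper open.
Joint ranges: [-170.91, 170.91], [-42.67, 98.43], [-65.05, 77.54], [-120.47, 116.71], [-90, 82.35], [-180, 180]. Speed limits (degrees/s): [108.29, 108.29, 136.94, 147.25, 180, 180].

### API

Orientations are given as [roll, pitch, yaw] about the fixed x, y, z axes, in that order (R = Rz(yaw) Ry(pitch) Rx(roll)).
In Python, from station import manip gives the robot as it stands.
- The arm moves only by the shell command python3 -m inch 'ROWS'. ROWS is JSON, a list of rows, each an object of numbers: "ax", "ay", "az": the turn, a rotation vector about the tool's x, y, z in units of 5 degrees (1.0 is 5 degrees); "tx", "ty", "tz": the shift along the tool's x, y, z in m; "fingers": the opening, from 0 (shut) to 1 (fully open). In form: [{"ax": .., "ay": .., "az": .., "tx": .., "ty": .., "tz": .., "fingers": ..}, ...]. A call has exactly 8 rows; each row is the pose to reach, as a shift and turn from the pose commanded when the call began, along the tool's axes at that moment; what a row does not reach only later rows make up. A row lasts 1/8 s, in which the tool goes at most 62.5 mm and 10.7 degrees, less where a joint would pass 70% of its speed; a pose out of reach is approached as far as the arm can. A call with a gripper value outside its range is refused whole. The fingers move at their own pace and stop on an object; the grip force is fixed at half the most. Time passes only in rows, so rows that repeat a pose let the fingers close, or fill a call up. It gives the time, the measured TCP pose, the force, the opening and the grip force at its end, in the units of the state.
- manip.read_state(): the state, without advancing time (a new reading comes with each control period).
- manip.camera(name): name is "scene" or "top" or "wrist"; returns (picture, depth): 384x512x3 uint8, blue, green, red; 384x512 float32, m along the optical axis (not along the pixel's ray), 0 where there is no reading.
- manip.get_calibration(name): a dict with "fx", "fy", "cx", "cy" (pixels), "k1" (the pictures are not rectified: a ray, as slopes to the right and down, at radius r is drawn at 1 + k1 r^2 times it, then the intrinsics apply), "extrinsics" (4x4, takes a point from world to camera coordinates). Camera axes: x right, y down, z forward; pixel columns grow to the right and rows downward; lengths in m; the calibration is good to about 2 mm. A picture is of the moment at which its call begins: read the wrist's pose just before it. get_calibration takes no time and is no camera call; for the wrist camera it gives the pose at the moment of the call.
- manip.job_done(): hands the job in; it is judged then, once.
The state is a dict: "clock": time; "joint_positions": joint angles; "joint_velocities": joint speeds; "effort": joint torques, N m; "tool_pos": TCP position; "ee_rot": TCP orientation; "contact_force": force on the tool from outside, world axes, zero at the start; "ft_torque": the same for the moment, N m; "gripper_width": finger opening in m; "grip_force": force on a finger pad.
Only numpy, scipy, OpenCV 4.12 (cv2) and the standard library are available. Lean on these libraries where they do the work, as an engineer would, in place of code of your own. Each camera call takes 0.05 s, during which the arm holds its last target. There are 200 camera calls.

### The job

With every pin still in place, free the block up first: press the spray can's nozzle right down for a moment and let it up again. Then use the drift's rod from the near side to push every pin right through its bore and out at the far side onto the shelf, never gripping or pushing a pin with the fingers while it is still in the block. Finally put all the pins in the grey bin and leave the drift lying on the black mat, without disturbing the hammer, jar and tape measure.

Things in the scene. Friction and masses are not known exactly. Their poses are not given: they have to be found in the camera images.
- block: Dark cast-iron hinge block fixed to the bench, 44 mm thick (x), 260 wide (y), 75 tall; origin on the bench under its middle. x runs level from the near face (x = -22 mm, on the robot's side) to the far face (x = +22 mm), z up. Five level through bores of 17.5 mm diameter run along x, 45 mm above the bench, at y = -96, -48, 0, 48 and 96 mm.
- shelf (a point): Middle of the top of the wooden catch shelf, fixed beyond the block's far face: 31.5 mm above the bench, 110 mm out from the face, as wide as the block (260 mm), ended by a lip 42 mm above the bench. Axes as the block's.
- bin: Grey open parts bin fixed to the bench, 180 (x) x 155 (y) x 40 mm tall, walls and floor 5 mm; origin at the centre of its underside.
- mat: Black rubber mat fixed to the bench, 120 (x) x 240 (y) x 3 mm thick; origin at the centre of its underside.
- drift_mid (a point): Centre of the drift's handle. The drift: a square wooden handle 70 long x 24 x 24 mm with a straight steel rod of 10 mm diameter standing 80 mm out of one end, on the handle's axis; 0.14 kg, it balances about 27 mm ahead of the handle's centre, still inside the handle. x axis: along the rod towards its tip. It starts lying flat on the mat; it is loose.
- drift_tip (a point): End of the drift's rod, 115 mm from the handle's centre along its x axis.
- drift: The drift as a whole; origin at the middle of the handle's underside, 12 mm from the handle's axis; x along the rod to its tip.
- nozzle_top (a point): Top centre of the black nozzle cap (22 mm diameter) of a white spray can (52 mm diameter) clamped upright beside the block, about 197 mm above the bench when up. Press it straight down.
- nozzle (a joint): How far the nozzle cap is pressed: 0 up, 0.006 m fully down. Sprung: about 3 N starts it, 8 N holds it fully down; it comes up by itself.
- hammer: A hammer lying on the bench at the robot's left; a bystander.
- jar: A closed glass jar standing beyond the bin, 68 mm diameter, 90 mm tall; a bystander.
- tape: A tape measure, 70 x 40 x 65 mm, on the bench at the robot's right; a bystander.
- pin0_mid (a point): Centre (half length, on the axis) of a worn steel pin: round shank 16 mm diameter x 50 mm, then a square head 24 x 24 x 8 mm; 58 mm long, about 0.09 kg. x axis: along the shank towards the head. None if absent.
- pin0: The same pin; same origin and axes. At the start its head is against the far face and its shank stands 5 mm out of the near face; a sprung pad in the bore holds it with 4 to 6 N of friction. Pushed from the near side it slides out head first and stays lying on the shelf. Three to five pins are present, one in each occupied bore.
- pin1_mid (a point): As pin0_mid, the pin of another bore. None if absent.
- pin1: The pin of pin1_mid, as pin0.
- pin2_mid (a point): As pin0_mid, the pin of another bore. None if absent.
- pin2: The pin of pin2_mid, as pin0.
- pin3_mid (a point): As pin0_mid, the pin of another bore. None if absent.
- pin3: The pin of pin3_mid, as pin0.
- pin4_mid (a point): As pin0_mid, the pin of another bore. None if absent.
- pin4: The pin of pin4_mid, as pin0.
Not all that is in view belongs to the job. Several things have the shape of the bin; the one meant has the colours described above. Of the things that look like the drift, the larger one is meant.

How it is judged:
By the outcome, as a careful person would: the job done as asked, in the order asked, and still so for the second after the job is handed in, with the robot touching nothing.
Of pin0, pin1, pin2, pin3, pin4 only 3 to 5 are there at a start; the rules pass over those that are not, and their reading is None.
At some moment in a run one of drift may be knocked a few centimetres aside while the robot is not near it.
Once in a run the grip may slacken for a moment while it holds something.
It also fails if it takes over 210 s, if anything falls off the work surface, if the arm or the gripper's body presses on something with over 40 N, if the wrist force passes 120 N, or if a joint passes its speed limit or range.

## Working session

There is one attempt and no reset: what is moved stays moved. The work goes in short steps, Python scripts to look and compute and a shell command to move; the robot and the scene stay as the last step left them, time stands still between calls to the robot, and variables do not carry over. Pictures are saved under pics/ and viewed, at most 14 in all, crops included, and the job is handed in when it is done.

```bash
ls; mkdir -p pics
cat > h.py <<'E'
import numpy as np, cv2
from station import manip
def cloud(name):
    c=manip.get_calibration(name); p,d=manip.camera(name)
    h,w=d.shape; u,v=np.meshgrid(np.arange(w),np.arange(h))
    K=np.array([[c['fx'],0,c['cx']],[0,c['fy'],c['cy']],[0,0,1.]])
    uv=np.stack([u,v],-1).reshape(-1,1,2).astype(float)
    n=cv2.undistortPoints(uv,K,np.array([c['k1'],0,0,0.])).reshape(h,w,2)
    P=np.dstack([n*d[...,None],d]); E=np.array(c['extrinsics'])
    W=(P-E[:3,3])@E[:3,:3]; W[d==0]=np.nan
    return p,d,W
E
python3 - <<'E'
from h import *
for n in('top','scene'):
    p,d,W=cloud(n); np.savez(f'{n}0.npz',p=p,W=W); cv2.imwrite(f'pics/{n}0.png',cv2.resize(p,(800,600)))
print(manip.read_state())
E
```

```text
pics
{'clock': 0.1, 'joint_positions': array([-7.03006045e+01,  1.22219675e+01, -2.00323804e+00,  7.58313901e+01,
        6.25945950e-04,  9.00014861e+01]), 'joint_velocities': array([-0.02249429, -0.0493832 ,  0.12569807,  0.06549914, -0.01873615,
        0.12661149]), 'effort': array([ 1.00564066e-03, -6.87249970e+01,  4.87803555e+01,  1.23368928e-02,
        1.34863812e-04,  7.61513093e-07]), 'tool_pos': array([ 0.16844819, -0.47046321,  0.23887553]), 'ee_rot': array([-1.79943404e+02, -6.24477685e-04,  1.96979087e+01]), 'contact_force': array([-0.28233184, -0.52342031, -0.13280082]), 'ft_torque': array([-0.03854036, -0.02432295,  0.00488756]), 'grip_force': 0.0, 'gripper_width': 0.08538331332786908}
```

View pics/top0.png

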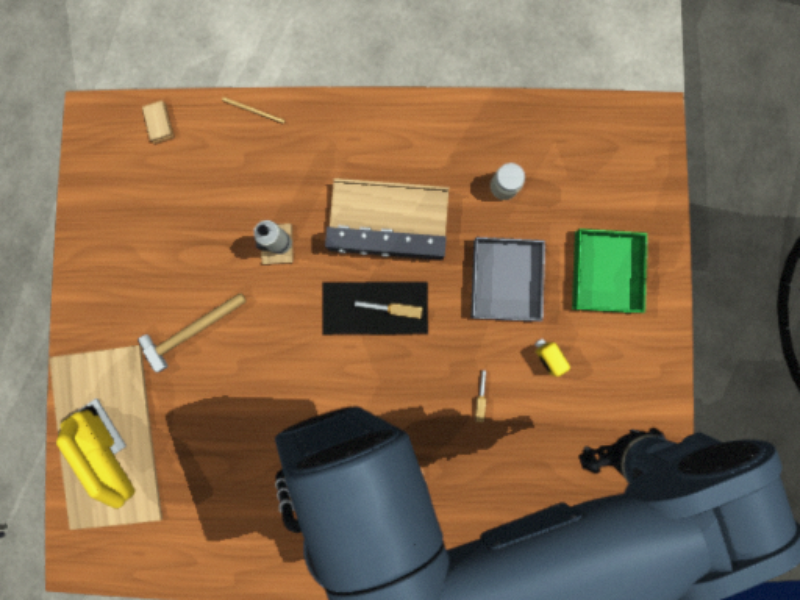

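View pics/scene0.png

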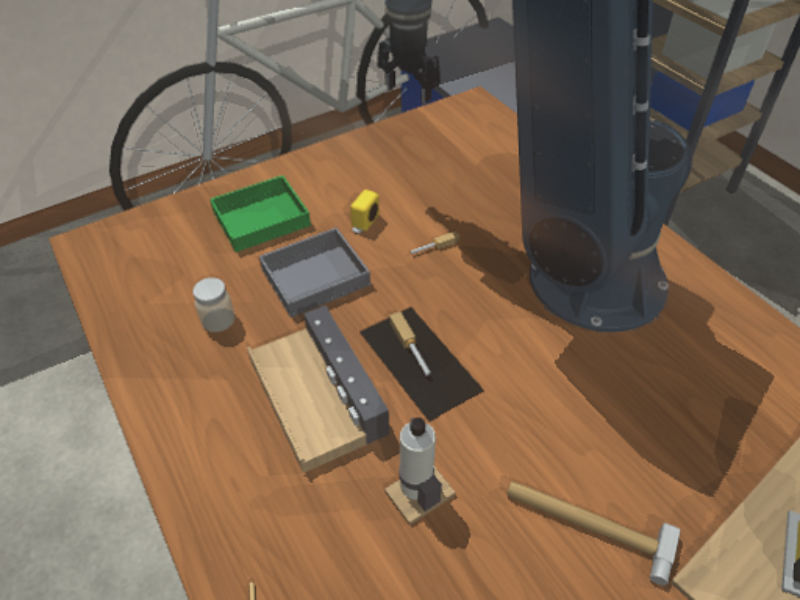

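The top view shows the block at about (385,243), the mat and large drift at (375,308), the grey bin at (508,280), the can at (270,240), and the small decoy drift at (482,395). In the scene view, three pin heads stick out of the far face at about (331,375), (342,393) and (353,413), on the can side.

Run:
```python
from h import *
D=np.load('top0.npz');p,W=D['p'],D['W'];s=.64
def reg(n,x0,y0,x1,y1,zl,zh,m=None):
    r=np.zeros(p.shape[:2],bool); r[int(y0*s):int(y1*s),int(x0*s):int(x1*s)]=1
    k=r&(W[...,2]>zl)&(W[...,2]<zh)
    if m is not None:k&=m
    q=W[k]; c,(w,h),a=cv2.minAreaRect(q[:,:2].astype(np.float32)*1000)
    print(n,len(q),np.round(c,1),round(w,1),round(h,1),round(a,2),'z',np.round(np.percentile(q[:,2],[5,50,95])*1000,1)); return q
g=p.astype(int)
sat=g.max(2)-g.min(2)
reg('blocktop',315,215,460,270,.068,.082)
reg('shelf',315,170,460,235,.026,.036)
reg('bin rim',465,225,555,330,.034,.05)
reg('mat',315,275,435,340,-.01,.012,(g.max(2)<45))
reg('handle',340,285,435,335,.015,.04)
q=reg('drift',340,285,435,335,.009,.04)
reg('can',240,205,300,275,.15,.25)
q=reg('noz',240,205,300,275,.18,.25,g.max(2)<60); print(q.mean(0))
q=reg('nozall',240,205,300,275,.188,.25); print(np.median(q,0))
D=np.load('scene0.npz');p,W=D['p'],D['W'];g=p.astype(int)
q=reg('noz s',395,405,440,450,.188,.25);print(np.median(q,0))
reg('blocktop s',290,300,400,450,.07,.082)
reg('drift s',370,300,440,390,.015,.04)
reg('can s',380,405,450,510,.1,.17)
reg('mat s',350,300,490,420,-.01,.012,(g.max(2)<45))
```

```text
blocktop 1003 [567.3 -42. ] 260.4 45.1 85.82 z [70.5 74.8 79.2]
shelf 1967 [651.3 -48.2] 261.0 109.5 85.99 z [27.2 31.2 35. ]
bin rim 287 [ 492.3 -316.5] 157.0 181.5 87.62 z [34.8 38.9 43.7]
mat 1834 [425.9 -17.5] 113.9 231.4 0.66 z [-2.3  2.7  7.6]
handle 196 [424.3 -48.4] 148.7 23.6 82.52 z [17.  24.8 30.6]
drift 232 [423.8 -47.5] 175.7 99.6 89.09 z [ 9.7 23.9 30.3]
can 202 [570.9 197.6] 49.3 47.4 24.44 z [156.  170.2 197.4]
noz 27 [571.7 198.2] 16.2 16.7 84.79 z [192.5 195.7 198.9]
[0.57039281 0.19781955 0.19578271]
nozall 37 [571.5 197.1] 19.1 19.3 31.78 z [189.2 195.7 199.2]
[0.57024363 0.19684178 0.1956653 ]
noz s 85 [572.6 197.2] 23.7 19.8 57.63 z [189.5 196.5 199.7]
[0.57312906 0.19941885 0.19652852]
blocktop s 1297 [568.7 -44. ] 263.6 45.6 86.14 z [72.  75.3 78.8]
drift s 263 [427.  -48.9] 150.8 25.0 82.99 z [16.5 24.9 29.9]
can s 443 [574.  201.3] 47.4 50.4 52.66 z [105.3 148.2 168.6]
mat s 12 [432.6 -14.1] 71.0 17.2 71.33 z [1.8 3.1 7.3]
```

```bash
cat > go.py <<'E'
import sys; from h import *
# usage: go.py x y z yaw -> offsets from measured pose (tool pointing down)
def off(x,y,z,yaw=None):
    s=manip.read_state(); t=s['tool_pos']; a=s['ee_rot'][2]; r=np.radians(a)
    d=np.array([x,y,z])-t
    yaw=a if yaw is None else yaw
    print('t',np.round(t*1000,1),'rpy',np.round(s['ee_rot'],2),'F',np.round(s['contact_force'],1),'w',round(s['gripper_width']*1000,1),'clk',round(s['clock'],1))
    print('az %.3f tx %.4f ty %.4f tz %.4f'%(-((yaw-a+180)%360-180)/5,d[0]*np.cos(r)+d[1]*np.sin(r),d[0]*np.sin(r)-d[1]*np.cos(r),-d[2]))
if __name__=='__main__': off(*map(float,sys.argv[1:]))
E
A='{"tx":0.3,"ty":-0.245,"tz":-0.06,"fingers":0}'
python3 -m inch '[{"tx":0.05,"ty":-0.04,"tz":-0.03,"fingers":0},{"tx":0.1,"ty":-0.08,"tz":-0.06,"fingers":0},{"tx":0.15,"ty":-0.12,"tz":-0.06,"fingers":0},{"tx":0.2,"ty":-0.16,"tz":-0.06,"fingers":0},{"tx":0.25,"ty":-0.2,"tz":-0.06,"fingers":0},{"tx":0.3,"ty":-0.245,"tz":-0.06,"fingers":0},{"tx":0.3,"ty":-0.245,"tz":-0.06,"fingers":0},{"tx":0.3,"ty":-0.245,"tz":-0.06,"fingers":0}]'
python3 -m inch '[{"tx":0.05,"ty":-0.04,"tz":0,"fingers":0},{"tx":0.1,"ty":-0.08,"tz":0,"fingers":0},{"tx":0.15,"ty":-0.12,"tz":0,"fingers":0},{"tx":0.2,"ty":-0.16,"tz":0,"fingers":0},{"tx":0.25,"ty":-0.2,"tz":0,"fingers":0},{"tx":0.3055,"ty":-0.248,"tz":0.02,"fingers":0},{"tx":0.3055,"ty":-0.248,"tz":0.05,"fingers":0},{"tx":0.3055,"ty":-0.248,"tz":0.05,"fingers":0}]'
python3 go.py 0.572 0.198 0.215
```

```text
t [ 168.4 -470.5  238.9] rpy [-179.94   -0.     19.7 ] F [-0.3 -0.5 -0.1] w 85.4 clk 0.1
az -0.000 tx 0.6052 ty -0.4933 tz 0.0239$[0]: bad value
$[0]: bad value
```

```bash
python3 -m inch '[{"ax":0,"ay":0,"az":0,"tx":0.05,"ty":-0.04,"tz":-0.03,"fingers":0},{"ax":0,"ay":0,"az":0,"tx":0.1,"ty":-0.08,"tz":-0.06,"fingers":0},{"ax":0,"ay":0,"az":0,"tx":0.15,"ty":-0.12,"tz":-0.06,"fingers":0},{"ax":0,"ay":0,"az":0,"tx":0.2,"ty":-0.16,"tz":-0.06,"fingers":0},{"ax":0,"ay":0,"az":0,"tx":0.25,"ty":-0.2,"tz":-0.06,"fingers":0},{"ax":0,"ay":0,"az":0,"tx":0.3,"ty":-0.245,"tz":-0.06,"fingers":0},{"ax":0,"ay":0,"az":0,"tx":0.3,"ty":-0.245,"tz":-0.06,"fingers":0},{"ax":0,"ay":0,"az":0,"tx":0.3,"ty":-0.245,"tz":-0.06,"fingers":0}]'
python3 go.py 0.572 0.198 0.25
```

```text
clock: 1.1
tool_pos: [0.3689, -0.1375, 0.2991]
ee_rot: [-180.0, 0.0, 19.9]
contact_force: [0.1, -0.5, 1.7]
gripper_width: 0.0004
grip_force: 0.0
t [ 368.9 -137.5  299.1] rpy [-1.7998e+02  2.0000e-02  1.9880e+01] F [ 0.1 -0.5  1.7] w 0.4 clk 1.1
az -0.000 tx 0.3051 ty -0.2465 tz 0.0491
```

```bash
python3 -m inch '[{"ax":0,"ay":0,"az":0,"tx":0.05,"ty":-0.04,"tz":0,"fingers":0},{"ax":0,"ay":0,"az":0,"tx":0.1,"ty":-0.08,"tz":0,"fingers":0},{"ax":0,"ay":0,"az":0,"tx":0.15,"ty":-0.12,"tz":0,"fingers":0},{"ax":0,"ay":0,"az":0,"tx":0.2,"ty":-0.16,"tz":0,"fingers":0},{"ax":0,"ay":0,"az":0,"tx":0.25,"ty":-0.2,"tz":0,"fingers":0},{"ax":0,"ay":0,"az":0,"tx":0.3055,"ty":-0.247,"tz":0.02,"fingers":0},{"ax":0,"ay":0,"az":0,"tx":0.3055,"ty":-0.247,"tz":0.05,"fingers":0},{"ax":0,"ay":0,"az":0,"tx":0.3055,"ty":-0.247,"tz":0.05,"fingers":0}]'
python3 go.py 0.572 0.198 0.208
python3 - <<'E'
from h import *
p,d,W=cloud('wrist');cv2.imwrite('pics/w1.png',p)
p,d,W=cloud('scene');s=.64;r=p[230:330,220:320];cv2.imwrite('pics/s1.png',cv2.resize(r,(400,400)))
E
```

```text
clock: 2.1
tool_pos: [0.5721, 0.1962, 0.2461]
ee_rot: [180.0, 0.3, 19.7]
contact_force: [-1.4, -1.9, 1.7]
gripper_width: -0.0001
grip_force: 0.0
t [572.1 196.2 246.1] rpy [180.     0.31  19.74] F [-1.4 -1.9  1.7] w -0.1 clk 2.1
az -0.000 tx 0.0005 ty -0.0017 tz 0.0381
```

View pics/w1.png

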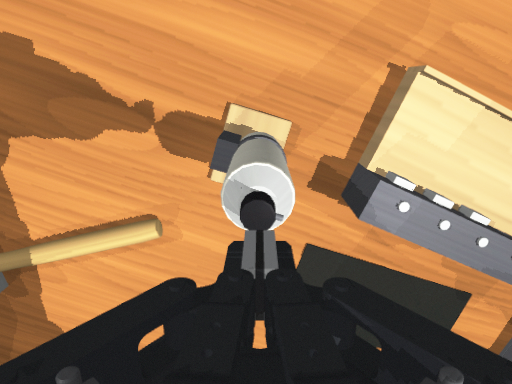

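The closed fingertips at (260,235) line up with the nozzle cap at (258,212), and three pin heads show along the shelf edge.

```bash
python3 -m inch '[{"ax":0,"ay":0,"az":0,"tx":0.0005,"ty":-0.0015,"tz":0.03,"fingers":0},{"ax":0,"ay":0,"az":0,"tx":0.0005,"ty":-0.0015,"tz":0.038,"fingers":0},{"ax":0,"ay":0,"az":0,"tx":0.0005,"ty":-0.0015,"tz":0.041,"fingers":0},{"ax":0,"ay":0,"az":0,"tx":0.0005,"ty":-0.0015,"tz":0.043,"fingers":0},{"ax":0,"ay":0,"az":0,"tx":0.0005,"ty":-0.0015,"tz":0.045,"fingers":0},{"ax":0,"ay":0,"az":0,"tx":0.0005,"ty":-0.0015,"tz":0.047,"fingers":0},{"ax":0,"ay":0,"az":0,"tx":0.0005,"ty":-0.0015,"tz":0.0475,"fingers":0},{"ax":0,"ay":0,"az":0,"tx":0.0005,"ty":-0.0015,"tz":0.0475,"fingers":0}]'
```

```text
clock: 3.2
tool_pos: [0.573, 0.1982, 0.2022]
ee_rot: [180.0, -0.0, 19.7]
contact_force: [1.2, -0.8, 4.6]
gripper_width: -0.0001
grip_force: 2.5
```

```bash
python3 -m inch '[{"ax":0,"ay":0,"az":0,"tx":0,"ty":0,"tz":0.001,"fingers":0},{"ax":0,"ay":0,"az":0,"tx":0,"ty":0,"tz":0.002,"fingers":0},{"ax":0,"ay":0,"az":0,"tx":0,"ty":0,"tz":0.003,"fingers":0},{"ax":0,"ay":0,"az":0,"tx":0,"ty":0,"tz":0.004,"fingers":0},{"ax":0,"ay":0,"az":0,"tx":0,"ty":0,"tz":0.0045,"fingers":0},{"ax":0,"ay":0,"az":0,"tx":0,"ty":0,"tz":0.005,"fingers":0},{"ax":0,"ay":0,"az":0,"tx":0,"ty":0,"tz":0.005,"fingers":0},{"ax":0,"ay":0,"az":0,"tx":0,"ty":0,"tz":0.005,"fingers":0}]'
```

```text
clock: 4.2
tool_pos: [0.5731, 0.1982, 0.1989]
ee_rot: [180.0, -0.2, 19.7]
contact_force: [-4.9, -3.7, 24.1]
gripper_width: -0.0001
grip_force: 12.3
```

```bash
python3 -m inch '[{"ax":0,"ay":0,"az":0,"tx":0,"ty":0,"tz":0.005,"fingers":0},{"ax":0,"ay":0,"az":0,"tx":0,"ty":0,"tz":0.005,"fingers":0},{"ax":0,"ay":0,"az":0,"tx":0,"ty":0,"tz":-0.01,"fingers":0},{"ax":0,"ay":0,"az":0,"tx":0,"ty":0,"tz":-0.04,"fingers":0},{"ax":0,"ay":0,"az":0,"tx":0,"ty":0,"tz":-0.08,"fingers":0},{"ax":0,"ay":0,"az":0,"tx":0,"ty":0,"tz":-0.08,"fingers":0},{"ax":0,"ay":0,"az":0,"tx":0,"ty":0,"tz":-0.08,"fingers":0},{"ax":0,"ay":0,"az":0,"tx":0,"ty":0,"tz":-0.08,"fingers":0}]'
python3 - <<'E'
from h import *
p,d,W=cloud('scene');k=(W[...,2]>.188)&(W[...,2]<.21)&(np.hypot(W[...,0]-.572,W[...,1]-.198)<.03)
print(k.sum(),np.median(W[k],0))
E
python3 go.py 0.421 -0.080 0.18 82.5
```

```text
clock: 5.2
tool_pos: [0.5723, 0.198, 0.2757]
ee_rot: [-180.0, 0.1, 19.7]
contact_force: [0.5, -0.1, -0.1]
gripper_width: -0.0002
grip_force: 0.0
85 [0.57265393 0.19874718 0.19659194]
t [572.3 198.  275.8] rpy [-1.80e+02  1.00e-01  1.97e+01] F [1.4 0.6 0.1] w -0.1 clk 5.2
az -12.560 tx -0.2362 ty 0.2107 tz 0.0958
```

```bash
python3 -m inch '[{"ax":0,"ay":0,"az":-2,"tx":-0.035,"ty":0.03,"tz":0,"fingers":0},{"ax":0,"ay":0,"az":-4,"tx":-0.07,"ty":0.06,"tz":0,"fingers":0},{"ax":0,"ay":0,"az":-6,"tx":-0.11,"ty":0.1,"tz":0.0,"fingers":0.5},{"ax":0,"ay":0,"az":-8,"tx":-0.15,"ty":0.14,"tz":0.03,"fingers":0.6},{"ax":0,"ay":0,"az":-10,"tx":-0.19,"ty":0.175,"tz":0.06,"fingers":0.6},{"ax":0,"ay":0,"az":-12,"tx":-0.236,"ty":0.211,"tz":0.096,"fingers":0.6},{"ax":0,"ay":0,"az":-12.56,"tx":-0.236,"ty":0.211,"tz":0.096,"fingers":0.6},{"ax":0,"ay":0,"az":-12.56,"tx":-0.236,"ty":0.211,"tz":0.096,"fingers":0.6}]'
python3 - <<'E'
from h import *
p,d,W=cloud('wrist');cv2.imwrite('pics/w2.png',p);np.savez('w2.npz',p=p,W=W)
k=(W[...,2]>.017)&(W[...,2]<.04)&(abs(W[...,0]-.425)<.06)&(abs(W[...,1]+.05)<.15)
q=W[k];print(cv2.minAreaRect(q[:,:2].astype(np.float32)*1000),np.percentile(q[:,2],[5,50,95]))
q=W[(W[...,2]>.022)&k];print(cv2.minAreaRect(q[:,:2].astype(np.float32)*1000))
E
python3 go.py 0.421 -0.080 0.026 82.5
```

```text
clock: 6.25
tool_pos: [0.4209, -0.0804, 0.1803]
ee_rot: [-179.9, -0.0, 82.4]
contact_force: [0.4, 0.4, 0.1]
gripper_width: 0.0512
grip_force: 0.0
((426.8031311035156, -49.89441680908203), (150.66659545898438, 23.71161651611328), 81.87589263916016) [0.01789485 0.02612934 0.02765395]
((421.4834899902344, -87.15963745117188), (75.38060760498047, 23.71161651611328), 81.87589263916016)
t [421.6 -80.  180.8] rpy [-1.7999e+02 -1.0000e-02  8.2380e+01] F [ 0.8 -0.5  1.2] w 51.2 clk 6.3
az -0.024 tx -0.0001 ty -0.0006 tz 0.1548
```

View pics/w2.png

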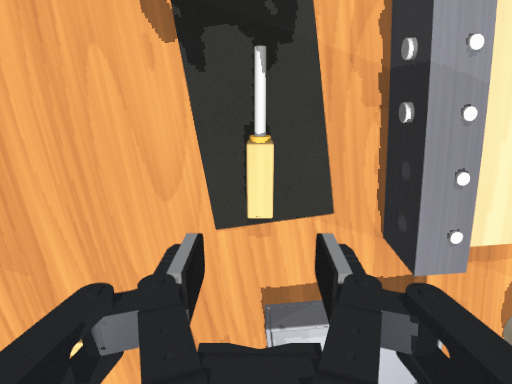

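The handle runs from (260,140) to (260,217), centred between the fingers, with the rod pointing up the image. Two near shank ends show at (409,48) and (406,112), and the bores at (405,170) and (403,225) are empty.

```bash
python3 -m inch '[{"ax":0,"ay":0,"az":0.1,"tx":0,"ty":0.001,"tz":0.05,"fingers":0.6},{"ax":0,"ay":0,"az":0.1,"tx":0,"ty":0.001,"tz":0.1,"fingers":0.6},{"ax":0,"ay":0,"az":0.1,"tx":0,"ty":0.001,"tz":0.13,"fingers":0.6},{"ax":0,"ay":0,"az":0.1,"tx":0,"ty":0.001,"tz":0.15,"fingers":0.6},{"ax":0,"ay":0,"az":0.1,"tx":0,"ty":0.001,"tz":0.1645,"fingers":0.6},{"ax":0,"ay":0,"az":0.1,"tx":0,"ty":0.001,"tz":0.1645,"fingers":0.6},{"ax":0,"ay":0,"az":0.1,"tx":0,"ty":0.001,"tz":0.1645,"fingers":0.2},{"ax":0,"ay":0,"az":0.1,"tx":0,"ty":0.001,"tz":0.1645,"fingers":0}]'
python3 -m inch '[{"ax":0,"ay":0,"az":0,"tx":0,"ty":0,"tz":0,"fingers":0},{"ax":0,"ay":0,"az":0,"tx":0,"ty":0,"tz":0,"fingers":0},{"ax":0,"ay":0,"az":0,"tx":0,"ty":0,"tz":0,"fingers":0},{"ax":0,"ay":0,"az":0,"tx":0,"ty":0,"tz":-0.02,"fingers":0},{"ax":0,"ay":0,"az":0,"tx":0,"ty":0,"tz":-0.05,"fingers":0},{"ax":0,"ay":0,"az":0,"tx":0,"ty":0,"tz":-0.1,"fingers":0},{"ax":0,"ay":0,"az":0,"tx":0,"ty":0,"tz":-0.1,"fingers":0},{"ax":0,"ay":0,"az":0,"tx":0,"ty":0,"tz":-0.1,"fingers":0}]'
```

```text
clock: 7.3
tool_pos: [0.4234, -0.08, 0.0173]
ee_rot: [179.9, -0.0, 82.0]
contact_force: [0.7, 1.1, 4.4]
gripper_width: 0.0226
grip_force: 58.9
clock: 8.3
tool_pos: [0.4226, -0.0801, 0.1162]
ee_rot: [180.0, 0.0, 82.0]
contact_force: [-0.5, 0.1, -1.7]
gripper_width: 0.0225
grip_force: 59.4
```

```bash
python3 -m inch '[{"ax":0,"ay":0,"az":2,"tx":0.005,"ty":0,"tz":0,"fingers":0},{"ax":0,"ay":0,"az":4,"tx":0.01,"ty":0,"tz":0,"fingers":0},{"ax":0,"ay":0,"az":6,"tx":0.02,"ty":-0.005,"tz":0,"fingers":0},{"ax":0,"ay":0,"az":8,"tx":0.03,"ty":-0.01,"tz":0,"fingers":0},{"ax":0,"ay":0,"az":10,"tx":0.04,"ty":-0.014,"tz":0,"fingers":0},{"ax":0,"ay":0,"az":12,"tx":0.0457,"ty":-0.014,"tz":0,"fingers":0},{"ax":0,"ay":0,"az":14,"tx":0.0457,"ty":-0.014,"tz":0,"fingers":0},{"ax":0,"ay":0,"az":15.5,"tx":0.0457,"ty":-0.014,"tz":0,"fingers":0}]'
python3 -m inch '[{"ax":0,"ay":0,"az":1.72,"tx":0,"ty":0,"tz":0,"fingers":0},{"ax":0,"ay":0,"az":1.72,"tx":0,"ty":0,"tz":0,"fingers":0},{"ax":0,"ay":0,"az":1.72,"tx":0,"ty":0,"tz":0,"fingers":0},{"ax":0,"ay":0,"az":1.72,"tx":0,"ty":0,"tz":0,"fingers":0},{"ax":0,"ay":0,"az":1.72,"tx":0,"ty":0,"tz":0,"fingers":0},{"ax":0,"ay":0,"az":1.72,"tx":0,"ty":0,"tz":0,"fingers":0},{"ax":0,"ay":0,"az":1.72,"tx":0,"ty":0,"tz":0,"fingers":0},{"ax":0,"ay":0,"az":1.72,"tx":0,"ty":0,"tz":0,"fingers":0}]'
python3 go.py 0.4014 -0.031 0.116 -4.1
python3 - <<'E'
from h import *
p,d,W=cloud('wrist');cv2.imwrite('pics/w3.png',p);np.savez('w3.npz',p=p,W=W)
k=(W[...,2]>.07)&(W[...,2]<.079)&(abs(W[...,0]-.57)<.05)&(abs(W[...,1]+.04)<.16)
q=W[k];print('block',cv2.minAreaRect(q[:,:2].astype(np.float32)*1000),np.median(q[:,2]))
t=manip.read_state()['tool_pos'];r=np.radians(-4.1);u=np.array([np.cos(r),np.sin(r)]);v=np.array([-u[1],u[0]])
X=W-t; a=X[...,:2]@u; b=X[...,:2]@v
k=(abs(X[...,2])<.02)&(abs(b)<.02)&(a>.0)&(a<.13)
for lo in range(0,130,10):
    m=k&(a>=lo/1e3)&(a<lo/1e3+.01)
    if m.sum()>3: print(lo,m.sum(),'b',np.round(np.percentile(b[m],[5,50,95])*1e3,1),'ztop',np.round(np.percentile(X[...,2][m],[50,95])*1e3,1),'amax',round(a[m].max()*1e3,1))
E
```

```text
clock: 9.3
tool_pos: [0.4143, -0.0328, 0.1151]
ee_rot: [-180.0, 0.1, 4.2]
contact_force: [-1.0, -0.5, -1.7]
gripper_width: 0.0225
grip_force: 59.3
clock: 10.3
tool_pos: [0.4151, -0.033, 0.1163]
ee_rot: [-180.0, -0.0, -4.1]
contact_force: [0.4, -0.1, -0.9]
gripper_width: 0.023
grip_force: 59.3
t [415.1 -33.  116.3] rpy [-180.    -0.    -4.1] F [ 0.4 -0.1 -0.9] w 23.0 clk 10.3
az -0.000 tx -0.0138 ty -0.0010 tz 0.0003
block ((0.0, 0.0), (0.0, 0.0), 0.0) nan
0 1366 b [-11.4  -0.2  11.4] ztop [ 9.6 15.5] amax 10.0
10 2075 b [-16.3   0.3  16.3] ztop [ 9.5 17.7] amax 20.0
20 1570 b [-10.5   0.3  10.7] ztop [ 8.4 10.2] amax 30.0
30 864 b [-7.1 -0.1  7.2] ztop [1.8 6.5] amax 40.0
40 578 b [-4.3  0.1  4.4] ztop [1.6 3. ] amax 50.0
50 611 b [-4.1  0.3  4.5] ztop [1.5 3.1] amax 60.0
60 658 b [-4.1  0.3  4.6] ztop [1.4 2.9] amax 69.9
70 700 b [-4.4  0.3  4.5] ztop [1.4 2.9] amax 80.0
80 736 b [-4.3  0.3  4.4] ztop [1.4 2.9] amax 90.0
90 782 b [-4.2  0.3  4.8] ztop [1.4 2.9] amax 100.0
100 340 b [-4.1  0.3  4.7] ztop [1.3 2.8] amax 104.8
  return _methods._mean(a, axis=axis, dtype=dtype,
  ret = ret.dtype.type(ret / rcount)
```

View pics/w3.png

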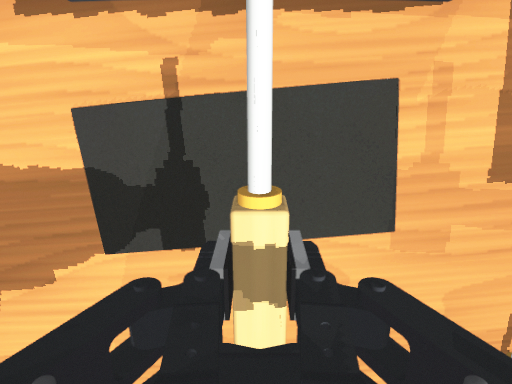

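The drift is held straight: handle at (260,265), rod running up column 260.

Run:
```python
from h import *
r=np.radians(-4.1);u=np.array([np.cos(r),np.sin(r)]);v=np.array([-u[1],u[0]]);c=np.array([.568,-.043])
for n in('w2','top0','scene0'):
    D=np.load(n+'.npz');p,W=D['p'].astype(int),D['W'];X=W[...,:2]-c;a=X@u*1e3;b=X@v*1e3;z=W[...,2]*1e3
    k=(z>72)&(z<78)&(abs(a)<30)&(abs(b)<140)
    print(n,'top a',np.percentile(a[k],[1,99]),'b',np.percentile(b[k],[.5,99.5]),'z',np.median(z[k]))
    if n=='w2':
        m=k&(a<0)
        for bb in range(-120,130,30):
            q=m&(abs(b-bb)<8)
            if q.sum()>20: print('  near edge at b',bb,np.percentile(a[q],2).round(1))
    k=(z>34)&(z<56)&(a>-32)&(a<-21)&(abs(b)<130)&(p.min(2)>110)
    for bb in(-96,-48,0,48,96):
        q=k&(abs(b-bb)<15)
        if q.sum()>4: print('  pin',bb,q.sum(),'b',np.round(np.percentile(b[q],[5,50,95]),1),'z',np.round(np.percentile(z[q],[5,50,95]),1),'a',np.round(np.percentile(a[q],[5,95]),1))
    # bright dots? head on far side
    k=(z>36)&(z<60)&(a>23)&(a<34)&(abs(b)<130)&(p.min(2)>120)
    for bb in(-96,-48,0,48,96):
        q=k&(abs(b-bb)<16)
        if q.sum()>4: print('  head',bb,q.sum(),'b',np.round(np.percentile(b[q],[2,50,98]),1),'z',np.round(np.percentile(z[q],[95]),1))
```

```text
w2 top a [-21.29427068  22.58181418] b [-129.14154201   73.27501437] z 74.48312084686223
  near edge at b -120 -21.4
  near edge at b -90 -20.9
  near edge at b -60 -21.0
  near edge at b -30 -21.2
  near edge at b 0 -21.4
  near edge at b 30 -21.4
  near edge at b 60 -21.4
  pin 0 141 b [-6.5  0.4  6.3] z [47.1 50.5 52.4] a [-26.7 -21.3]
  pin 48 265 b [40.6 47.1 53.4] z [40.  49.  51.9] a [-26.8 -21.6]
top0 top a [-22.55679553  21.25251851] b [-127.586388   129.4972896] z 74.91739382315517
  head 0 8 b [-8.8  2.5 11.6] z [59.1]
  head 48 9 b [39.8 52.6 59.9] z [58.2]
  head 96 11 b [ 85.5 101.3 108.6] z [57.]
scene0 top a [-20.78851105  22.77568407] b [-129.00520147  129.23804696] z 75.19994590923618
  head 0 23 b [-9.4  0.5 11.6] z [58.3]
  head 48 27 b [36.7 48.3 59. ] z [58.2]
  head 96 24 b [ 84.9  96.8 107.1] z [58.7]
```

```bash
python3 -m inch '[{"ax":0,"ay":0,"az":0,"tx":0,"ty":-0.0007,"tz":0.02,"fingers":0},{"ax":0,"ay":0,"az":0,"tx":0,"ty":-0.0007,"tz":0.04,"fingers":0},{"ax":0,"ay":0,"az":0,"tx":0,"ty":-0.0007,"tz":0.06,"fingers":0},{"ax":0,"ay":0,"az":0,"tx":0,"ty":-0.0007,"tz":0.0693,"fingers":0},{"ax":0,"ay":0,"az":0,"tx":0,"ty":-0.0007,"tz":0.0693,"fingers":0},{"ax":0,"ay":0,"az":0,"tx":0.005,"ty":-0.0007,"tz":0.0693,"fingers":0},{"ax":0,"ay":0,"az":0,"tx":0.01,"ty":-0.0007,"tz":0.0693,"fingers":0},{"ax":0,"ay":0,"az":0,"tx":0.01,"ty":-0.0007,"tz":0.0693,"fingers":0}]'
python3 - <<'E'
from h import *
s=manip.read_state();t=s['tool_pos'];print(t,s['ee_rot'])
r=np.radians(-4.1);u=np.array([np.cos(r),np.sin(r)]);v=np.array([-u[1],u[0]]);c=np.array([.5684,-.043])
print('a,b',(t[:2]-c)@u*1e3,(t[:2]-c)@v*1e3)
p,d,W=cloud('scene');q=p[190:300,190:330];cv2.imwrite('pics/s4.png',cv2.resize(q,(700,550)))
E
```

```text
clock: 11.35
tool_pos: [0.4259, -0.0331, 0.0474]
ee_rot: [-180.0, -0.0, -4.1]
contact_force: [1.4, 0.5, -1.7]
gripper_width: 0.0229
grip_force: 39.1
[ 0.42594275 -0.03305288  0.0473551 ] [-1.79999196e+02 -4.91136309e-02 -4.10307863e+00]
a,b -142.80386841681639 -0.26366222574338005
```

View pics/s4.png

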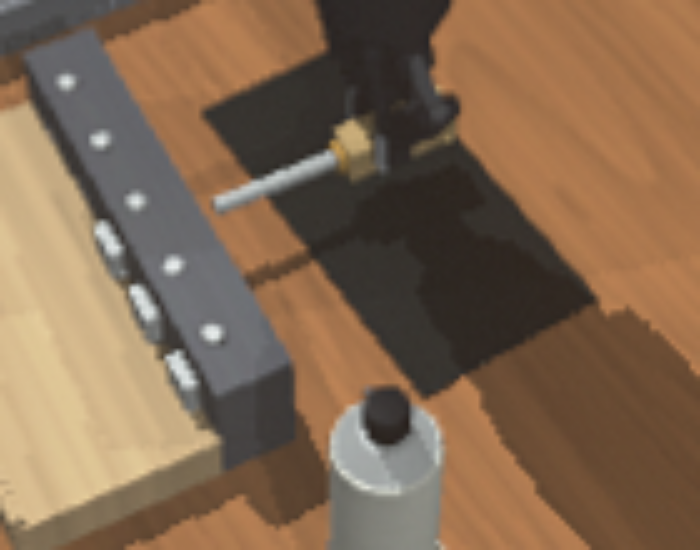

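The drift is level, with its tip at (218,203) in front of the middle bore. Grip force fell to 39 N, so I'll hold still and re-measure the rod.

```bash
python3 -m inch '[{"ax":0,"ay":0,"az":0,"tx":0,"ty":0,"tz":0,"fingers":0},{"ax":0,"ay":0,"az":0,"tx":0,"ty":0,"tz":0,"fingers":0},{"ax":0,"ay":0,"az":0,"tx":0,"ty":0,"tz":0,"fingers":0},{"ax":0,"ay":0,"az":0,"tx":0,"ty":0,"tz":0,"fingers":0},{"ax":0,"ay":0,"az":0,"tx":0,"ty":0,"tz":0,"fingers":0},{"ax":0,"ay":0,"az":0,"tx":0,"ty":0,"tz":0,"fingers":0},{"ax":0,"ay":0,"az":0,"tx":0,"ty":0,"tz":0,"fingers":0},{"ax":0,"ay":0,"az":0,"tx":0,"ty":0,"tz":0,"fingers":0}]'
cat > rod.py <<'E'
from h import *
s=manip.read_state();t=s['tool_pos'];r=np.radians(-4.1);u=np.array([np.cos(r),np.sin(r)]);v=np.array([-u[1],u[0]]);c=np.array([.5684,-.043])
print('TCP a,b,z',np.round([(t[:2]-c)@u*1e3,(t[:2]-c)@v*1e3,t[2]*1e3],1),'grip',s['grip_force'],'F',s['contact_force'].round(1),'clk',s['clock'])
p,d,W=cloud('wrist');X=W-t; a=X[...,:2]@u*1e3; b=X[...,:2]@v*1e3;z=X[...,2]*1e3
for lo in(45,65,85,100):
    m=(a>lo)&(a<lo+8)&(abs(b)<20)&(abs(z+2)<12)
    if m.sum()>5: print(lo,m.sum(),'b',np.round(np.percentile(b[m],[5,50,95]),1),'ztop',np.round(np.percentile(z[m],95),1),'amax',a[m].max().round(1))
E
python3 rod.py
```

```text
clock: 12.4
tool_pos: [0.4252, -0.033, 0.047]
ee_rot: [180.0, 0.0, -4.1]
contact_force: [-0.1, 0.2, -1.4]
gripper_width: 0.0227
grip_force: 64.7
TCP a,b,z [-143.6   -0.3   47. ] grip 64.72456455230713 F [-0.1  0.2 -1.4] clk 12.4
45 468 b [-4.2 -0.1  4.4] ztop 2.9 amax 53.0
65 540 b [-4.4  0.3  4.6] ztop 2.9 amax 72.9
85 607 b [-4.2  0.3  4.8] ztop 2.9 amax 93.0
100 338 b [-4.1  0.3  4.7] ztop 2.9 amax 104.8
```

```bash
python3 -m inch '[{"ax":0,"ay":0,"az":0,"tx":0.005,"ty":0,"tz":0,"fingers":0},{"ax":0,"ay":0,"az":0,"tx":0.009,"ty":0,"tz":0,"fingers":0},{"ax":0,"ay":0,"az":0,"tx":0.012,"ty":0,"tz":0,"fingers":0},{"ax":0,"ay":0,"az":0,"tx":0.016,"ty":0,"tz":0,"fingers":0},{"ax":0,"ay":0,"az":0,"tx":0.02,"ty":0,"tz":0,"fingers":0},{"ax":0,"ay":0,"az":0,"tx":0.024,"ty":0,"tz":0,"fingers":0},{"ax":0,"ay":0,"az":0,"tx":0.028,"ty":0,"tz":0,"fingers":0},{"ax":0,"ay":0,"az":0,"tx":0.032,"ty":0,"tz":0,"fingers":0}]'
python3 -m inch '[{"ax":0,"ay":0,"az":0,"tx":0.004,"ty":0,"tz":0,"fingers":0},{"ax":0,"ay":0,"az":0,"tx":0.008,"ty":0,"tz":0,"fingers":0},{"ax":0,"ay":0,"az":0,"tx":0.012,"ty":0,"tz":0,"fingers":0},{"ax":0,"ay":0,"az":0,"tx":0.016,"ty":0,"tz":0,"fingers":0},{"ax":0,"ay":0,"az":0,"tx":0.02,"ty":0,"tz":0,"fingers":0},{"ax":0,"ay":0,"az":0,"tx":0.024,"ty":0,"tz":0,"fingers":0},{"ax":0,"ay":0,"az":0,"tx":0.028,"ty":0,"tz":0,"fingers":0},{"ax":0,"ay":0,"az":0,"tx":0.032,"ty":0,"tz":0,"fingers":0}]'
python3 rod.py
python3 - <<'E'
from h import *
p,d,W=cloud('scene');q=p[190:300,160:300];cv2.imwrite('pics/s5.png',cv2.resize(q,(700,550)))
E
```

```text
clock: 13.45
tool_pos: [0.4563, -0.0352, 0.0466]
ee_rot: [-180.0, 0.1, -4.1]
contact_force: [-6.9, -0.0, 0.6]
gripper_width: 0.0223
grip_force: 65.1
clock: 14.45
tool_pos: [0.4894, -0.0376, 0.047]
ee_rot: [180.0, -0.0, -4.1]
contact_force: [-0.5, -0.0, -1.7]
gripper_width: 0.0229
grip_force: 64.9
TCP a,b,z [-79.2  -0.3  47. ] grip 64.90228772163391 F [-0.5 -0.  -1.7] clk 14.45
45 472 b [-4.2  0.3  4.4] ztop 2.9 amax 53.0
```

View pics/s5.png

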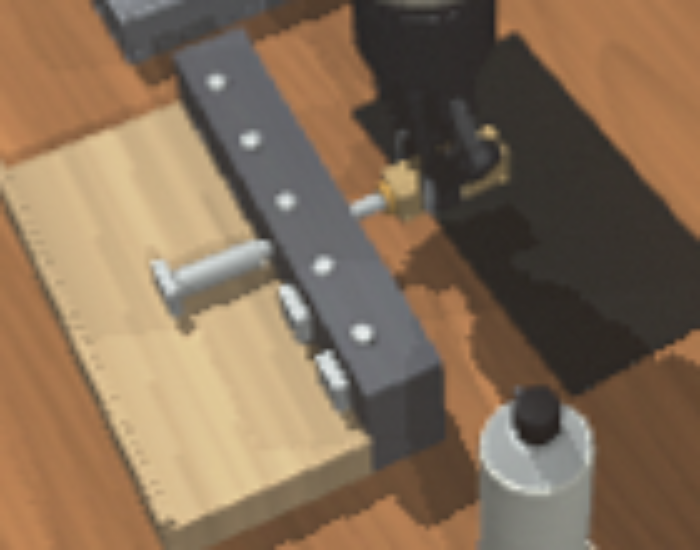

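The pin lies on the shelf, head at (170,285) and shank end at (265,250), clear of the block. I'll push it 5 mm more, then do the next bore.

```bash
python3 -m inch '[{"ax":0,"ay":0,"az":0,"tx":0.0025,"ty":0,"tz":0,"fingers":0},{"ax":0,"ay":0,"az":0,"tx":0.005,"ty":0,"tz":0,"fingers":0},{"ax":0,"ay":0,"az":0,"tx":0.005,"ty":0,"tz":0,"fingers":0},{"ax":0,"ay":0,"az":0,"tx":-0.02,"ty":0,"tz":0,"fingers":0},{"ax":0,"ay":0,"az":0,"tx":-0.045,"ty":0,"tz":0,"fingers":0},{"ax":0,"ay":0,"az":0,"tx":-0.07,"ty":0,"tz":0,"fingers":0},{"ax":0,"ay":0,"az":0,"tx":-0.07,"ty":0,"tz":0,"fingers":0},{"ax":0,"ay":0,"az":0,"tx":-0.07,"ty":0,"tz":0,"fingers":0}]'
python3 -m inch '[{"ax":0,"ay":0,"az":0,"tx":0,"ty":-0.01,"tz":0,"fingers":0},{"ax":0,"ay":0,"az":0,"tx":0,"ty":-0.02,"tz":0,"fingers":0},{"ax":0,"ay":0,"az":0,"tx":0,"ty":-0.03,"tz":0,"fingers":0},{"ax":0,"ay":0,"az":0,"tx":0,"ty":-0.04,"tz":0,"fingers":0},{"ax":0,"ay":0,"az":0,"tx":0,"ty":-0.048,"tz":0,"fingers":0},{"ax":0,"ay":0,"az":0,"tx":0,"ty":-0.048,"tz":0,"fingers":0},{"ax":0,"ay":0,"az":0,"tx":0,"ty":-0.048,"tz":0,"fingers":0},{"ax":0,"ay":0,"az":0,"tx":0,"ty":-0.048,"tz":0,"fingers":0}]'
python3 rod.py
```

```text
clock: 15.55
tool_pos: [0.42, -0.0326, 0.0473]
ee_rot: [180.0, -0.1, -4.1]
contact_force: [-0.6, -0.2, -1.3]
gripper_width: 0.0226
grip_force: 64.9
clock: 16.55
tool_pos: [0.4215, -0.0109, 0.047]
ee_rot: [-178.8, 0.0, -2.3]
contact_force: [-0.5, -0.5, -1.2]
gripper_width: 0.0224
grip_force: 64.9
TCP a,b,z [-148.8   21.5   47. ] grip 64.89150881767273 F [-0.5 -0.5 -1.2] clk 16.55
45 466 b [-2.8  1.6  5.8] ztop 2.9 amax 53.0
65 538 b [-2.2  2.2  6.7] ztop 2.8 amax 72.9
85 615 b [-1.6  2.9  7.4] ztop 2.8 amax 93.0
100 338 b [-1.1  3.3  7.8] ztop 2.6 amax 104.9
```

Run:
```python
from h import *
s=manip.read_state();print(s['joint_positions'].round(2),s['joint_velocities'].round(2),s['tool_pos'],s['ee_rot'])
```

```text
[ -2.39  11.09 -33.06  45.87   1.25 179.94] [ 0.02 -0.03  0.07  0.08 -0.06  0.04] [ 0.42148458 -0.01091955  0.04700518] [-1.78751741e+02  2.02698033e-02 -2.33765289e+00]
```

Joint 6 is at its limit. I'll lay the drift on the mat and regrasp it with the hand turned half round.

```bash
python3 -m inch '[{"ax":0,"ay":0,"az":0,"tx":0,"ty":0.01,"tz":0,"fingers":0},{"ax":0,"ay":0,"az":0,"tx":0,"ty":0.02,"tz":0,"fingers":0},{"ax":0,"ay":0,"az":0,"tx":0,"ty":0.03,"tz":0,"fingers":0},{"ax":0,"ay":0,"az":0,"tx":0,"ty":0.04,"tz":0,"fingers":0},{"ax":0,"ay":0,"az":0,"tx":0,"ty":0.045,"tz":0,"fingers":0},{"ax":0,"ay":0,"az":0,"tx":0,"ty":0.045,"tz":0,"fingers":0},{"ax":0,"ay":0,"az":0,"tx":0,"ty":0.045,"tz":0,"fingers":0},{"ax":0,"ay":0,"az":0,"tx":0,"ty":0.045,"tz":0,"fingers":0}]'
python3 rod.py; python3 go.py 0.42 -0.035 0.017 -4.1
```

```text
clock: 17.6
tool_pos: [0.4197, -0.0556, 0.0461]
ee_rot: [-178.8, 0.0, -2.3]
contact_force: [0.3, 0.7, -1.7]
gripper_width: 0.0224
grip_force: 64.9
TCP a,b,z [-147.4  -23.2   46.1] grip 64.89189863204956 F [ 0.3  0.7 -1.7] clk 17.6
45 473 b [-2.7  1.5  5.9] ztop 2.9 amax 53.0
65 531 b [-2.1  2.3  6.7] ztop 2.8 amax 73.0
85 602 b [-1.5  2.9  7.6] ztop 2.9 amax 93.0
100 327 b [-0.9  3.4  7.9] ztop 2.8 amax 104.6
t [419.7 -55.6  46. ] rpy [-1.7875e+02  2.0000e-02 -2.3100e+00] F [ 0.8  0.1 -1.8] w 22.5 clk 17.6
az 0.358 tx -0.0005 ty -0.0206 tz 0.0290
```

```bash
python3 -m inch '[{"ax":-0.25,"ay":0,"az":0.36,"tx":0,"ty":0,"tz":0,"fingers":0},{"ax":-0.25,"ay":0,"az":0.36,"tx":0,"ty":0,"tz":0,"fingers":0},{"ax":-0.25,"ay":0,"az":0.36,"tx":0,"ty":0,"tz":0.01,"fingers":0},{"ax":-0.25,"ay":0,"az":0.36,"tx":0,"ty":0,"tz":0.02,"fingers":0},{"ax":-0.25,"ay":0,"az":0.36,"tx":0,"ty":0,"tz":0.025,"fingers":0},{"ax":-0.25,"ay":0,"az":0.36,"tx":0,"ty":0,"tz":0.028,"fingers":0},{"ax":-0.25,"ay":0,"az":0.36,"tx":0,"ty":0,"tz":0.028,"fingers":0},{"ax":-0.25,"ay":0,"az":0.36,"tx":0,"ty":0,"tz":0.028,"fingers":0}]'
python3 -m inch '[{"ax":0,"ay":0,"az":0,"tx":0,"ty":0,"tz":0,"fingers":0.3},{"ax":0,"ay":0,"az":0,"tx":0,"ty":0,"tz":0,"fingers":0.6},{"ax":0,"ay":0,"az":0,"tx":0,"ty":0,"tz":0,"fingers":0.6},{"ax":0,"ay":0,"az":0,"tx":0,"ty":0,"tz":0,"fingers":0.6},{"ax":0,"ay":0,"az":0,"tx":0,"ty":0,"tz":-0.05,"fingers":0.6},{"ax":0,"ay":0,"az":0,"tx":0,"ty":0,"tz":-0.09,"fingers":0.6},{"ax":0,"ay":0,"az":0,"tx":0,"ty":0,"tz":-0.09,"fingers":0.6},{"ax":0,"ay":0,"az":0,"tx":0,"ty":0,"tz":-0.09,"fingers":0.6}]'
cat > dr.py <<'E'
from h import *
p,d,W=cloud('top')
for n in('top','scene'):
    if n=='scene': p,d,W=cloud(n)
    g=p.astype(int); 
    k=(W[...,2]>.016)&(W[...,2]<.034)&(abs(W[...,0]-.43)<.09)&(abs(W[...,1]+.02)<.14)&(g[...,2]-g[...,0]>40)
    q=W[k];print(n,len(q))
    if len(q)>20: print(cv2.minAreaRect(q[:,:2].astype(np.float32)*1000))
E
python3 dr.py; python3 go.py .42 -.055 .1; python3 -c "
from h import *;print(manip.read_state()['joint_positions'])"
```

```text
clock: 18.65
tool_pos: [0.4199, -0.0552, 0.0182]
ee_rot: [-180.0, 0.0, -4.1]
contact_force: [0.0, 0.2, -0.9]
gripper_width: 0.0225
grip_force: 65.1
clock: 19.65
tool_pos: [0.4195, -0.0552, 0.1076]
ee_rot: [180.0, 0.1, -4.1]
contact_force: [0.8, 0.3, 0.0]
gripper_width: 0.051
grip_force: 0.0
top 0
scene 197
((445.0537109375, -57.1782341003418), (27.072452545166016, 140.49179077148438), 84.16793060302734)
t [419.1 -55.1 107.1] rpy [-1.80e+02  1.30e-01 -4.13e+00] F [0.4 0.2 0. ] w 51.3 clk 19.8
az -0.000 tx 0.0009 ty -0.0002 tz 0.0071
[-7.48618352e+00  7.52125655e+00 -2.74469257e+01  5.51635750e+01
 -5.00386326e-03  1.76639088e+02]
```

```bash
python3 -m inch '[{"ax":0,"ay":0,"az":-2,"tx":0,"ty":0,"tz":0,"fingers":0.6},{"ax":0,"ay":0,"az":-4,"tx":0,"ty":0,"tz":0,"fingers":0.6},{"ax":0,"ay":0,"az":-6,"tx":0,"ty":0,"tz":0,"fingers":0.6},{"ax":0,"ay":0,"az":-8,"tx":0,"ty":0,"tz":0,"fingers":0.6},{"ax":0,"ay":0,"az":-10,"tx":0,"ty":0,"tz":0,"fingers":0.6},{"ax":0,"ay":0,"az":-12,"tx":0,"ty":0,"tz":0,"fingers":0.6},{"ax":0,"ay":0,"az":-14,"tx":0,"ty":0,"tz":0,"fingers":0.6},{"ax":0,"ay":0,"az":-16,"tx":0,"ty":0,"tz":0,"fingers":0.6}]'
python3 -m inch '[{"ax":0,"ay":0,"az":-2,"tx":0,"ty":0,"tz":0,"fingers":0.6},{"ax":0,"ay":0,"az":-4,"tx":0,"ty":0,"tz":0,"fingers":0.6},{"ax":0,"ay":0,"az":-6,"tx":0,"ty":0,"tz":0,"fingers":0.6},{"ax":0,"ay":0,"az":-8,"tx":0,"ty":0,"tz":0,"fingers":0.6},{"ax":0,"ay":0,"az":-10,"tx":0,"ty":0,"tz":0,"fingers":0.6},{"ax":0,"ay":0,"az":-12,"tx":0,"ty":0,"tz":0,"fingers":0.6},{"ax":0,"ay":0,"az":-14,"tx":0,"ty":0,"tz":0,"fingers":0.6},{"ax":0,"ay":0,"az":-16,"tx":0,"ty":0,"tz":0,"fingers":0.6}]'
python3 -m inch '[{"ax":0,"ay":0,"az":-2,"tx":0,"ty":0,"tz":0,"fingers":0.6},{"ax":0,"ay":0,"az":-4,"tx":0,"ty":0,"tz":0,"fingers":0.6},{"ax":0,"ay":0,"az":-4,"tx":0,"ty":0,"tz":0,"fingers":0.6},{"ax":0,"ay":0,"az":-4,"tx":0,"ty":0,"tz":0.0,"fingers":0.6},{"ax":0,"ay":0,"az":-4,"tx":0,"ty":0,"tz":0.0,"fingers":0.6},{"ax":0,"ay":0,"az":-4,"tx":0,"ty":0,"tz":0.0,"fingers":0.6},{"ax":0,"ay":0,"az":-4,"tx":0,"ty":0,"tz":0.0,"fingers":0.6},{"ax":0,"ay":0,"az":-4,"tx":0,"ty":0,"tz":0.0,"fingers":0.6}]'
python3 dr.py; python3 go.py .42 -.055 .017 175.9
python3 - <<'E'
from h import *
p,d,W=cloud('wrist');cv2.imwrite('pics/w6.png',p);g=p.astype(int)
k=(W[...,2]>.022)&(W[...,2]<.034)&(abs(W[...,0]-.43)<.09)&(abs(W[...,1]+.05)<.08)&(g[...,2]-g[...,0]>40)
q=W[k];print(len(q),cv2.minAreaRect(q[:,:2].astype(np.float32)*1000))
E
```

```text
clock: 20.75
tool_pos: [0.4191, -0.0551, 0.107]
ee_rot: [-179.9, 0.0, 76.2]
contact_force: [0.5, 0.2, -0.1]
gripper_width: 0.0516
grip_force: 0.0
clock: 21.75
tool_pos: [0.4191, -0.0551, 0.1071]
ee_rot: [-180.0, -0.1, 156.2]
contact_force: [0.8, -0.3, -0.1]
gripper_width: 0.0513
grip_force: 0.0
clock: 22.75
tool_pos: [0.4198, -0.0552, 0.108]
ee_rot: [-180.0, -0.0, 175.9]
contact_force: [-0.0, 0.0, -0.2]
gripper_width: 0.0512
grip_force: 0.0
top 0
scene 195
((445.3704833984375, -56.44739532470703), (27.639137268066406, 137.27328491210938), 85.11465454101562)
t [419.8 -55.2 108.1] rpy [-1.8000e+02 -3.0000e-02  1.7586e+02] F [-0.3 -0.3 -0.2] w 51.3 clk 22.9
az -0.008 tx -0.0002 ty 0.0002 tz 0.0911
3620 ((413.5927734375, -54.478904724121094), (23.86178970336914, 75.6562728881836), 86.69995880126953)
```

View pics/w6.png

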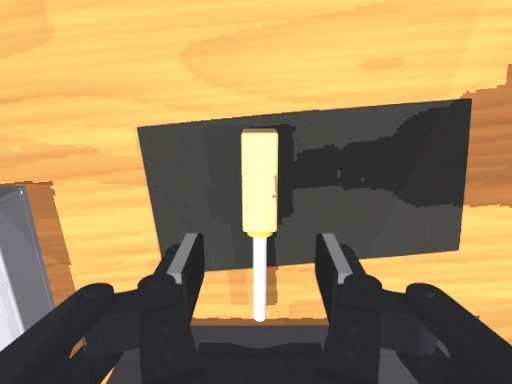

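The drift still lies as left (handle at (260,183), rod to (260,320)), and the open hand is lined up with it.

```bash
python3 -m inch '[{"ax":0,"ay":0,"az":0,"tx":0,"ty":0,"tz":0.04,"fingers":0.6},{"ax":0,"ay":0,"az":0,"tx":0,"ty":0,"tz":0.07,"fingers":0.6},{"ax":0,"ay":0,"az":0,"tx":0,"ty":0,"tz":0.085,"fingers":0.6},{"ax":0,"ay":0,"az":0,"tx":0,"ty":0,"tz":0.091,"fingers":0.6},{"ax":0,"ay":0,"az":0,"tx":0,"ty":0,"tz":0.091,"fingers":0.6},{"ax":0,"ay":0,"az":0,"tx":0,"ty":0,"tz":0.091,"fingers":0.3},{"ax":0,"ay":0,"az":0,"tx":0,"ty":0,"tz":0.091,"fingers":0},{"ax":0,"ay":0,"az":0,"tx":0,"ty":0,"tz":0.091,"fingers":0}]'
python3 -m inch '[{"ax":0,"ay":0,"az":0,"tx":0,"ty":0,"tz":0,"fingers":0},{"ax":0,"ay":0,"az":0,"tx":0,"ty":0,"tz":0,"fingers":0},{"ax":0,"ay":0,"az":0,"tx":0,"ty":0,"tz":-0.015,"fingers":0},{"ax":0,"ay":0,"az":0,"tx":0,"ty":0,"tz":-0.03,"fingers":0},{"ax":0,"ay":0,"az":0,"tx":0,"ty":0.02,"tz":-0.03,"fingers":0},{"ax":0,"ay":0,"az":0,"tx":0,"ty":0.04,"tz":-0.03,"fingers":0},{"ax":0,"ay":0,"az":0,"tx":0,"ty":0.06,"tz":-0.03,"fingers":0},{"ax":0,"ay":0,"az":0,"tx":0,"ty":0.07,"tz":-0.03,"fingers":0}]'
sed -i "s/^print('TCP/E=np.array(manip.get_calibration('wrist')['extrinsics']);print('yaw',s['ee_rot'].round(2));&/" rod.py
python3 rod.py; python3 go.py .4252 .0154 .047 175.9
```

```text
clock: 23.9
tool_pos: [0.4202, -0.0552, 0.0179]
ee_rot: [-180.0, 0.0, 175.9]
contact_force: [-2.5, 0.4, 10.0]
gripper_width: 0.0227
grip_force: 59.1
clock: 24.9
tool_pos: [0.425, 0.0154, 0.0474]
ee_rot: [180.0, -0.0, 175.9]
contact_force: [0.2, 1.3, -1.5]
gripper_width: 0.0225
grip_force: 59.4
yaw [ 1.8000e+02 -1.0000e-02  1.7592e+02]
TCP a,b,z [-147.2   48.    47.4] grip 59.44428741931915 F [ 0.2  1.3 -1.5] clk 24.9
45 199 b [-4.3  0.6  5. ] ztop 1.9 amax 52.8
t [425.   15.9  47.3] rpy [ 1.7998e+02 -1.0000e-02  1.7592e+02] F [-0.3 -0.2 -0.7] w 22.8 clk 24.9
az 0.005 tx -0.0002 ty -0.0005 tz 0.0003
```

```bash
python3 -m inch '[{"ax":0,"ay":0,"az":0,"tx":-0.006,"ty":0,"tz":-0.0005,"fingers":0},{"ax":0,"ay":0,"az":0,"tx":-0.011,"ty":0,"tz":-0.0005,"fingers":0},{"ax":0,"ay":0,"az":0,"tx":-0.014,"ty":0,"tz":-0.0005,"fingers":0},{"ax":0,"ay":0,"az":0,"tx":-0.018,"ty":0,"tz":-0.0005,"fingers":0},{"ax":0,"ay":0,"az":0,"tx":-0.022,"ty":0,"tz":-0.0005,"fingers":0},{"ax":0,"ay":0,"az":0,"tx":-0.026,"ty":0,"tz":-0.0005,"fingers":0},{"ax":0,"ay":0,"az":0,"tx":-0.03,"ty":0,"tz":-0.0005,"fingers":0},{"ax":0,"ay":0,"az":0,"tx":-0.034,"ty":0,"tz":-0.0005,"fingers":0}]'
python3 -m inch '[{"ax":0,"ay":0,"az":0,"tx":-0.005,"ty":0,"tz":0,"fingers":0},{"ax":0,"ay":0,"az":0,"tx":-0.01,"ty":0,"tz":0,"fingers":0},{"ax":0,"ay":0,"az":0,"tx":-0.015,"ty":0,"tz":0,"fingers":0},{"ax":0,"ay":0,"az":0,"tx":-0.02,"ty":0,"tz":0,"fingers":0},{"ax":0,"ay":0,"az":0,"tx":-0.025,"ty":0,"tz":0,"fingers":0},{"ax":0,"ay":0,"az":0,"tx":-0.03,"ty":0,"tz":0,"fingers":0},{"ax":0,"ay":0,"az":0,"tx":-0.035,"ty":0,"tz":0,"fingers":0},{"ax":0,"ay":0,"az":0,"tx":-0.039,"ty":0,"tz":0,"fingers":0}]'
python3 -m inch '[{"ax":0,"ay":0,"az":0,"tx":0,"ty":0,"tz":0,"fingers":0},{"ax":0,"ay":0,"az":0,"tx":0.02,"ty":0,"tz":0,"fingers":0},{"ax":0,"ay":0,"az":0,"tx":0.045,"ty":0,"tz":0,"fingers":0},{"ax":0,"ay":0,"az":0,"tx":0.07,"ty":0,"tz":0,"fingers":0},{"ax":0,"ay":0,"az":0,"tx":0.073,"ty":0,"tz":0,"fingers":0},{"ax":0,"ay":0,"az":0,"tx":0.073,"ty":0,"tz":0,"fingers":0},{"ax":0,"ay":0,"az":0,"tx":0.073,"ty":0.02,"tz":0,"fingers":0},{"ax":0,"ay":0,"az":0,"tx":0.073,"ty":0.035,"tz":0,"fingers":0}]'
python3 rod.py
python3 - <<'E'
from h import *
p,d,W=cloud('scene');q=p[190:300,160:300];cv2.imwrite('pics/s7.png',cv2.resize(q,(700,550)))
E
```

```text
clock: 25.95
tool_pos: [0.4577, 0.0119, 0.0471]
ee_rot: [-180.0, -0.2, 175.9]
contact_force: [-5.8, 0.2, 0.8]
gripper_width: 0.0225
grip_force: 59.7
clock: 26.95
tool_pos: [0.498, 0.0093, 0.0475]
ee_rot: [-180.0, -0.0, 175.9]
contact_force: [-1.0, 0.4, -1.3]
gripper_width: 0.0226
grip_force: 59.4
clock: 27.95
tool_pos: [0.4282, 0.0502, 0.0476]
ee_rot: [180.0, -0.0, 175.9]
contact_force: [0.5, 0.0, -0.4]
gripper_width: 0.0229
grip_force: 59.4
yaw [ 1.7999e+02 -1.0000e-02  1.7586e+02]
TCP a,b,z [-146.5   82.9   47.6] grip 59.436553716659546 F [ 0.5  0.  -0.4] clk 27.95
45 202 b [-4.4  0.1  5. ] ztop 1.8 amax 52.8
```

View pics/s7.png

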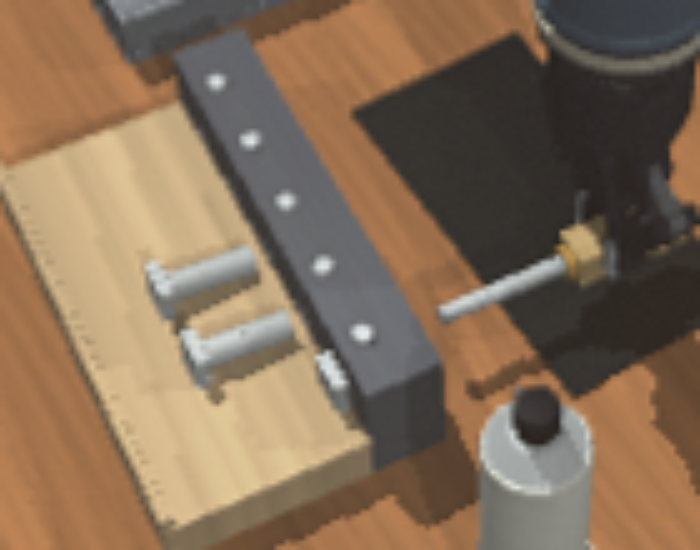

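Two pins now lie on the shelf, heads at (165,285) and (200,355), shank ends at (255,262) and (290,328). The third is still in its bore, with its head at (333,378).

```bash
python3 -m inch '[{"ax":0,"ay":0,"az":0,"tx":0,"ty":0.013,"tz":0,"fingers":0},{"ax":0,"ay":0,"az":0,"tx":0,"ty":0.013,"tz":0,"fingers":0},{"ax":0,"ay":0,"az":0,"tx":-0.006,"ty":0.013,"tz":0,"fingers":0},{"ax":0,"ay":0,"az":0,"tx":-0.011,"ty":0.013,"tz":0,"fingers":0},{"ax":0,"ay":0,"az":0,"tx":-0.015,"ty":0.013,"tz":0,"fingers":0},{"ax":0,"ay":0,"az":0,"tx":-0.019,"ty":0.013,"tz":0,"fingers":0},{"ax":0,"ay":0,"az":0,"tx":-0.023,"ty":0.013,"tz":0,"fingers":0},{"ax":0,"ay":0,"az":0,"tx":-0.027,"ty":0.013,"tz":0,"fingers":0}]'
python3 -m inch '[{"ax":0,"ay":0,"az":0,"tx":-0.006,"ty":0,"tz":0,"fingers":0},{"ax":0,"ay":0,"az":0,"tx":-0.012,"ty":0,"tz":0,"fingers":0},{"ax":0,"ay":0,"az":0,"tx":-0.018,"ty":0,"tz":0,"fingers":0},{"ax":0,"ay":0,"az":0,"tx":-0.024,"ty":0,"tz":0,"fingers":0},{"ax":0,"ay":0,"az":0,"tx":-0.03,"ty":0,"tz":0,"fingers":0},{"ax":0,"ay":0,"az":0,"tx":-0.036,"ty":0,"tz":0,"fingers":0},{"ax":0,"ay":0,"az":0,"tx":-0.042,"ty":0,"tz":0,"fingers":0},{"ax":0,"ay":0,"az":0,"tx":-0.046,"ty":0,"tz":0,"fingers":0}]'
python3 -m inch '[{"ax":0,"ay":0,"az":0,"tx":0,"ty":0,"tz":0,"fingers":0},{"ax":0,"ay":0,"az":0,"tx":0.02,"ty":0,"tz":0,"fingers":0},{"ax":0,"ay":0,"az":0,"tx":0.045,"ty":0,"tz":0,"fingers":0},{"ax":0,"ay":0,"az":0,"tx":0.07,"ty":0,"tz":0,"fingers":0},{"ax":0,"ay":0,"az":0,"tx":0.076,"ty":-0.02,"tz":0,"fingers":0},{"ax":0,"ay":0,"az":0,"tx":0.076,"ty":-0.05,"tz":0,"fingers":0},{"ax":0,"ay":0,"az":0,"tx":0.076,"ty":-0.08,"tz":0,"fingers":0},{"ax":0,"ay":0,"az":0,"tx":0.076,"ty":-0.1,"tz":0,"fingers":0}]'
python3 go.py .42 -.055 .0185 175.9
python3 - <<'E'
from h import *
r=np.radians(-4.1);u=np.array([np.cos(r),np.sin(r)]);v=np.array([-u[1],u[0]]);c=np.array([.5684,-.043])
for n in('top','scene'):
    p,d,W=cloud(n);X=W[...,:2]-c;a=X@u*1e3;b=X@v*1e3;z=W[...,2]*1e3;g=p.astype(int)
    k=((z>37)&(z<62)&(a>23)&(a<120)&(abs(b)<128)&(g[...,2]-g[...,0]<25)).astype(np.uint8)
    nn,L,st,_=cv2.connectedComponentsWithStats(k)
    for i in range(1,nn):
        if st[i,4]>15:
            m=L==i;print(n,m.sum(),'a',np.percentile(a[m],[2,98]).round(1),'b',np.percentile(b[m],[2,50,98]).round(1),'z',np.percentile(z[m],[50,95]).round(1),
             cv2.minAreaRect(np.stack([a[m],b[m]],1).astype(np.float32)))
E
```

```text
clock: 29.05
tool_pos: [0.4544, 0.0604, 0.0472]
ee_rot: [-180.0, -0.2, 175.9]
contact_force: [-6.9, 0.5, 0.3]
gripper_width: 0.0225
grip_force: 59.6
clock: 30.05
tool_pos: [0.5015, 0.0572, 0.0475]
ee_rot: [-180.0, -0.0, 175.9]
contact_force: [-0.2, -0.2, -1.8]
gripper_width: 0.0229
grip_force: 59.4
clock: 31.05
tool_pos: [0.4178, -0.0381, 0.0477]
ee_rot: [-180.0, -0.0, 175.8]
contact_force: [0.4, 0.2, -1.5]
gripper_width: 0.0224
grip_force: 59.4
t [417.8 -38.1  47.7] rpy [-1.7999e+02 -2.0000e-02  1.7584e+02] F [ 0.4  0.2 -1.5] w 22.4 clk 31.1
az -0.012 tx -0.0034 ty -0.0167 tz 0.0292
top 83 a [31.7 85.4] b [ 87.6  95.7 106.1] z [48.1 58.2] ((58.51811981201172, 95.6743392944336), (54.75840377807617, 21.86153221130371), 2.09643816947937)
top 80 a [31.4 86.4] b [38.7 48.4 57.5] z [47.8 56.6] ((59.00825500488281, 50.23862075805664), (20.696924209594727, 56.107933044433594), 82.89454650878906)
top 81 a [31.6 86.6] b [-8.2  0.5  9. ] z [48.5 56.3] ((58.49891662597656, -1.927689552307129), (57.68764114379883, 20.685171127319336), 1.7235808372497559)
scene 131 a [33.5 89. ] b [-9.9  2.7 10.9] z [47.8 57.5] ((61.50849533081055, -2.6407222747802734), (57.37907028198242, 24.481220245361328), 5.7331061363220215)
scene 140 a [32.8 89.2] b [40.2 51.4 60.3] z [47.8 56.3] ((60.635623931884766, 52.40714645385742), (23.79521369934082, 58.43411636352539), 83.0593032836914)
scene 148 a [32.7 89.1] b [ 86.5  99.3 107.7] z [48.1 56.9] ((60.3656005859375, 98.46023559570312), (23.163196563720703, 58.34928894042969), 85.22405242919922)
```

All three pins are on the shelf (a = 33 to 89 mm; b ≈ 0, 49, 97 mm). Next I lay the drift lengthwise on the mat.

```bash
python3 -m inch '[{"ax":0,"ay":0,"az":-2,"tx":-0.003,"ty":-0.005,"tz":0,"fingers":0},{"ax":0,"ay":0,"az":-4,"tx":-0.006,"ty":-0.0105,"tz":0,"fingers":0},{"ax":0,"ay":0,"az":-6,"tx":-0.006,"ty":-0.0105,"tz":0,"fingers":0},{"ax":0,"ay":0,"az":-8,"tx":-0.006,"ty":-0.0105,"tz":0,"fingers":0},{"ax":0,"ay":0,"az":-10,"tx":-0.006,"ty":-0.0105,"tz":0,"fingers":0},{"ax":0,"ay":0,"az":-12,"tx":-0.006,"ty":-0.0105,"tz":0,"fingers":0},{"ax":0,"ay":0,"az":-14,"tx":-0.006,"ty":-0.0105,"tz":0,"fingers":0},{"ax":0,"ay":0,"az":-16,"tx":-0.006,"ty":-0.0105,"tz":0,"fingers":0}]'
python3 -m inch '[{"ax":0,"ay":0,"az":-1,"tx":0,"ty":0,"tz":0,"fingers":0},{"ax":0,"ay":0,"az":-1,"tx":0,"ty":0,"tz":0.012,"fingers":0},{"ax":0,"ay":0,"az":-1,"tx":0,"ty":0,"tz":0.02,"fingers":0},{"ax":0,"ay":0,"az":-1,"tx":0,"ty":0,"tz":0.025,"fingers":0},{"ax":0,"ay":0,"az":-1,"tx":0,"ty":0,"tz":0.029,"fingers":0},{"ax":0,"ay":0,"az":-1,"tx":0,"ty":0,"tz":0.029,"fingers":0},{"ax":0,"ay":0,"az":-1,"tx":0,"ty":0,"tz":0.029,"fingers":0},{"ax":0,"ay":0,"az":-1,"tx":0,"ty":0,"tz":0.029,"fingers":0}]'
python3 -m inch '[{"ax":0,"ay":0,"az":0,"tx":0,"ty":0,"tz":0,"fingers":0.2},{"ax":0,"ay":0,"az":0,"tx":0,"ty":0,"tz":0,"fingers":0.5},{"ax":0,"ay":0,"az":0,"tx":0,"ty":0,"tz":0,"fingers":0.5},{"ax":0,"ay":0,"az":0,"tx":0,"ty":0,"tz":-0.03,"fingers":0.5},{"ax":0,"ay":0,"az":0,"tx":0,"ty":0,"tz":-0.08,"fingers":0.5},{"ax":0,"ay":0,"az":0,"tx":0,"ty":0,"tz":-0.13,"fingers":0.5},{"ax":0,"ay":0,"az":0,"tx":0,"ty":0,"tz":-0.15,"fingers":0.5},{"ax":0,"ay":0,"az":0,"tx":0,"ty":0,"tz":-0.15,"fingers":0.5}]'
python3 go.py .63 -.0 .16 175.9
```

```text
clock: 32.15
tool_pos: [0.4233, -0.0472, 0.0476]
ee_rot: [180.0, 0.0, -103.8]
contact_force: [0.1, 0.0, -2.0]
gripper_width: 0.0224
grip_force: 59.4
clock: 33.15
tool_pos: [0.4234, -0.048, 0.0187]
ee_rot: [180.0, -0.0, -99.1]
contact_force: [-0.3, 0.1, -2.3]
gripper_width: 0.0226
grip_force: 59.4
clock: 34.15
tool_pos: [0.4243, -0.048, 0.1698]
ee_rot: [-179.9, 0.0, -99.1]
contact_force: [0.4, -0.0, -0.5]
gripper_width: 0.0426
grip_force: 0.0
t [424.3 -48.  169.8] rpy [-179.87    0.    -99.13] F [ 0.4 -0.  -0.5] w 42.6 clk 34.1
az 16.994 tx -0.0801 ty -0.1955 tz 0.0098
```

```bash
python3 -m inch '[{"ax":0,"ay":0,"az":2,"tx":-0.006,"ty":-0.035,"tz":0,"fingers":0.5},{"ax":0,"ay":0,"az":4,"tx":-0.012,"ty":-0.07,"tz":0,"fingers":0.5},{"ax":0,"ay":0,"az":6,"tx":-0.018,"ty":-0.105,"tz":0,"fingers":0.5},{"ax":0,"ay":0,"az":8,"tx":-0.024,"ty":-0.14,"tz":0,"fingers":0.5},{"ax":0,"ay":0,"az":10,"tx":-0.03,"ty":-0.175,"tz":0,"fingers":0.45},{"ax":0,"ay":0,"az":12,"tx":-0.0335,"ty":-0.207,"tz":0,"fingers":0.4},{"ax":0,"ay":0,"az":14,"tx":-0.0335,"ty":-0.207,"tz":0,"fingers":0.4},{"ax":0,"ay":0,"az":16,"tx":-0.0335,"ty":-0.207,"tz":0,"fingers":0.4}]'
python3 -m inch '[{"ax":0,"ay":0,"az":1,"tx":0,"ty":0,"tz":0,"fingers":0.4},{"ax":0,"ay":0,"az":1,"tx":0,"ty":0,"tz":0,"fingers":0.4},{"ax":0,"ay":0,"az":1,"tx":0,"ty":0,"tz":0.03,"fingers":0.4},{"ax":0,"ay":0,"az":1,"tx":0,"ty":0,"tz":0.05,"fingers":0.4},{"ax":0,"ay":0,"az":1,"tx":0,"ty":0,"tz":0.05,"fingers":0.4},{"ax":0,"ay":0,"az":1,"tx":0,"ty":0,"tz":0.05,"fingers":0.4},{"ax":0,"ay":0,"az":1,"tx":0,"ty":0,"tz":0.05,"fingers":0.4},{"ax":0,"ay":0,"az":1,"tx":0,"ty":0,"tz":0.05,"fingers":0.4}]'
cat > pins.py <<'E'
from h import *
r=np.radians(-4.1);u=np.array([np.cos(r),np.sin(r)]);v=np.array([-u[1],u[0]]);c=np.array([.5684,-.043])
for n in('scene','wrist'):
    p,d,W=cloud(n);X=W[...,:2]-c;a=X@u*1e3;b=X@v*1e3;z=W[...,2]*1e3;g=p.astype(int)
    cv2.imwrite(f'pics/{n}_l.png',p)
    k=((z>37)&(z<62)&(a>23)&(a<120)&(abs(b)<128)&(g[...,2]-g[...,0]<25)).astype(np.uint8)
    nn,L,st,_=cv2.connectedComponentsWithStats(k)
    for i in range(1,nn):
        if st[i,4]>15:
            m=L==i;sh=m&(a<78);f=np.polyfit(a[sh],b[sh],1);print(n,m.sum(),'a',np.percentile(a[m],[2,98]).round(1),'b',np.percentile(b[m],[2,50,98]).round(1),'z',np.percentile(z[m],[50,95]).round(1),'b at 66:',np.polyval(f,66).round(1),'slope deg',np.degrees(f[0]).round(1))
E
python3 pins.py; python3 go.py .6342 -.0477 .0415 175.9
```

```text
clock: 35.15
tool_pos: [0.6327, -0.0477, 0.1662]
ee_rot: [180.0, -0.2, -179.5]
contact_force: [0.0, -0.6, 0.3]
gripper_width: 0.0342
grip_force: 0.0
clock: 36.15
tool_pos: [0.6333, -0.0477, 0.119]
ee_rot: [-180.0, 0.0, 175.9]
contact_force: [0.2, 0.1, 0.3]
gripper_width: 0.0337
grip_force: 0.0
scene 131 a [33.9 89.1] b [-8.2  3.1 10.7] z [47.6 56.8] b at 66: 2.2 slope deg 1.0
scene 145 a [33.3 88.9] b [40.3 51.9 59.9] z [47.9 56.5] b at 66: 50.5 slope deg 0.6
scene 150 a [32.9 89. ] b [ 87.2  99.1 107.7] z [47.7 55.9] b at 66: 98.2 slope deg 2.5
wrist 2399 a [31.9 87. ] b [-11.   -0.7   8.9] z [47.9 55.5] b at 66: -0.8 slope deg -0.1
wrist 2391 a [31.6 87.1] b [36.4 46.  57.2] z [47.9 55.6] b at 66: 46.2 slope deg -0.3
wrist 2529 a [31.6 87. ] b [ 83.6  92.4 104.3] z [47.7 55.4] b at 66: 93.1 slope deg -0.4
t [633.2 -47.7 118.7] rpy [-1.8000e+02 -1.0000e-02  1.7588e+02] F [-0.1 -0.8 -1. ] w 34.0 clk 36.2
az -0.004 tx -0.0010 ty 0.0001 tz 0.0772
```

View pics/wrist_l.png

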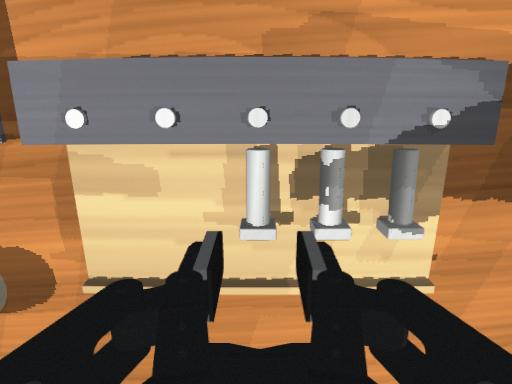

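The three pins lie side by side: shanks at (258,185), (331,185) and (404,185), heads around row 228. The fingers straddle the first one.

```bash
python3 -m inch '[{"ax":0,"ay":0,"az":0,"tx":-0.001,"ty":0,"tz":0.03,"fingers":0.4},{"ax":0,"ay":0,"az":0,"tx":-0.001,"ty":0,"tz":0.055,"fingers":0.4},{"ax":0,"ay":0,"az":0,"tx":-0.001,"ty":0,"tz":0.07,"fingers":0.4},{"ax":0,"ay":0,"az":0,"tx":-0.001,"ty":0,"tz":0.0767,"fingers":0.4},{"ax":0,"ay":0,"az":0,"tx":-0.001,"ty":0,"tz":0.0767,"fingers":0.4},{"ax":0,"ay":0,"az":0,"tx":-0.001,"ty":0,"tz":0.0767,"fingers":0.2},{"ax":0,"ay":0,"az":0,"tx":-0.001,"ty":0,"tz":0.0767,"fingers":0},{"ax":0,"ay":0,"az":0,"tx":-0.001,"ty":0,"tz":0.0767,"fingers":0}]'
python3 -m inch '[{"ax":0,"ay":0,"az":0,"tx":0,"ty":0,"tz":0,"fingers":0},{"ax":0,"ay":0,"az":0,"tx":0,"ty":0,"tz":0,"fingers":0},{"ax":0,"ay":0,"az":0,"tx":0,"ty":0,"tz":-0.03,"fingers":0},{"ax":0,"ay":0,"az":0,"tx":0,"ty":0,"tz":-0.06,"fingers":0},{"ax":0,"ay":0,"az":0,"tx":0,"ty":0,"tz":-0.09,"fingers":0},{"ax":0,"ay":0,"az":0,"tx":0,"ty":0,"tz":-0.11,"fingers":0},{"ax":0,"ay":0,"az":0,"tx":0,"ty":0,"tz":-0.11,"fingers":0},{"ax":0,"ay":0,"az":0,"tx":0,"ty":0,"tz":-0.11,"fingers":0}]'
python3 go.py .450 -.341 .13 175.9
```

```text
clock: 37.25
tool_pos: [0.6345, -0.0477, 0.0427]
ee_rot: [180.0, 0.1, 175.9]
contact_force: [-1.7, 0.6, 6.9]
gripper_width: 0.0137
grip_force: 58.5
clock: 38.25
tool_pos: [0.6337, -0.0478, 0.1507]
ee_rot: [-180.0, -0.1, 175.9]
contact_force: [0.4, 0.3, -2.0]
gripper_width: 0.0138
grip_force: 58.7
t [633.7 -47.8 150.7] rpy [-1.8000e+02 -1.0000e-01  1.7587e+02] F [ 0.4  0.3 -2. ] w 13.8 clk 38.2
az -0.006 tx 0.1621 ty -0.3057 tz 0.0207
```

```bash
python3 -m inch '[{"ax":0,"ay":0,"az":0,"tx":0.025,"ty":-0.045,"tz":0,"fingers":0},{"ax":0,"ay":0,"az":0,"tx":0.05,"ty":-0.09,"tz":0,"fingers":0},{"ax":0,"ay":0,"az":0,"tx":0.075,"ty":-0.135,"tz":0,"fingers":0},{"ax":0,"ay":0,"az":0,"tx":0.1,"ty":-0.18,"tz":0,"fingers":0},{"ax":0,"ay":0,"az":0,"tx":0.125,"ty":-0.225,"tz":0,"fingers":0},{"ax":0,"ay":0,"az":0,"tx":0.15,"ty":-0.27,"tz":0,"fingers":0},{"ax":0,"ay":0,"az":0,"tx":0.158,"ty":-0.306,"tz":0,"fingers":0},{"ax":0,"ay":0,"az":0,"tx":0.158,"ty":-0.306,"tz":0,"fingers":0}]'
python3 go.py .454 -.341 .022 175.9
```

```text
clock: 39.25
tool_pos: [0.4529, -0.3433, 0.1506]
ee_rot: [180.0, -0.1, 175.7]
contact_force: [0.3, -0.6, -1.5]
gripper_width: 0.0136
grip_force: 58.9
t [ 452.9 -343.3  150.6] rpy [ 1.7997e+02 -1.2000e-01  1.7569e+02] F [ 0.3 -0.6 -1.5] w 13.6 clk 39.2
az -0.042 tx -0.0009 ty 0.0024 tz 0.1286
```

```bash
python3 -m inch '[{"ax":0,"ay":0,"az":0,"tx":0,"ty":0,"tz":0.04,"fingers":0},{"ax":0,"ay":0,"az":0,"tx":0,"ty":0,"tz":0.08,"fingers":0},{"ax":0,"ay":0,"az":0,"tx":0,"ty":0,"tz":0.11,"fingers":0},{"ax":0,"ay":0,"az":0,"tx":0,"ty":0,"tz":0.127,"fingers":0},{"ax":0,"ay":0,"az":0,"tx":0,"ty":0,"tz":0.127,"fingers":0},{"ax":0,"ay":0,"az":0,"tx":0,"ty":0,"tz":0.127,"fingers":0.2},{"ax":0,"ay":0,"az":0,"tx":0,"ty":0,"tz":0.127,"fingers":0.35},{"ax":0,"ay":0,"az":0,"tx":0,"ty":0,"tz":0.127,"fingers":0.35}]'
python3 -m inch '[{"ax":0,"ay":0,"az":0,"tx":0,"ty":0,"tz":0,"fingers":0.35},{"ax":0,"ay":0,"az":0,"tx":0,"ty":0,"tz":-0.04,"fingers":0.35},{"ax":0,"ay":0,"az":0,"tx":0,"ty":0,"tz":-0.08,"fingers":0.35},{"ax":0,"ay":0,"az":0,"tx":0,"ty":0,"tz":-0.12,"fingers":0.35},{"ax":0,"ay":0,"az":0,"tx":0,"ty":0,"tz":-0.125,"fingers":0.35},{"ax":0,"ay":0,"az":0,"tx":0,"ty":0,"tz":-0.125,"fingers":0.35},{"ax":0,"ay":0,"az":0,"tx":0,"ty":0,"tz":-0.125,"fingers":0.35},{"ax":0,"ay":0,"az":0,"tx":0,"ty":0,"tz":-0.125,"fingers":0.35}]'
python3 go.py .6376 -.0003 .119 175.9
python3 - <<'E'
from h import *
p,d,W=cloud('scene');k=(W[...,2]>.012)&(W[...,2]<.033)&(abs(W[...,0]-.492)<.075)&(abs(W[...,1]+.316)<.065);q=W[k]
print(len(q));print(cv2.minAreaRect(q[:,:2].astype(np.float32)*1000),q.mean(0))
E
```

```text
clock: 40.25
tool_pos: [0.4547, -0.3418, 0.0254]
ee_rot: [-180.0, 0.0, 175.9]
contact_force: [-0.0, -0.8, -0.4]
gripper_width: 0.03
grip_force: 0.0
clock: 41.25
tool_pos: [0.454, -0.3413, 0.1488]
ee_rot: [180.0, -0.1, 175.9]
contact_force: [-0.4, 1.0, -0.4]
gripper_width: 0.0299
grip_force: 0.0
t [ 454.  -341.3  148.8] rpy [ 1.7995e+02 -1.2000e-01  1.7587e+02] F [-0.4  1.  -0.4] w 29.9 clk 41.2
az -0.006 tx -0.1586 ty 0.3533 tz 0.0298
94
((480.243408203125, -328.3775329589844), (86.70820617675781, 96.38932037353516), 59.245758056640625) [ 0.45600212 -0.33702857  0.02086153]
```

Pin A is in the bin at about (456,-337). Now the second pin.

```bash
python3 -m inch '[{"ax":0,"ay":0,"az":0,"tx":-0.022,"ty":0.05,"tz":0,"fingers":0.35},{"ax":0,"ay":0,"az":0,"tx":-0.045,"ty":0.1,"tz":0,"fingers":0.35},{"ax":0,"ay":0,"az":0,"tx":-0.067,"ty":0.15,"tz":0,"fingers":0.35},{"ax":0,"ay":0,"az":0,"tx":-0.09,"ty":0.2,"tz":0,"fingers":0.35},{"ax":0,"ay":0,"az":0,"tx":-0.112,"ty":0.25,"tz":0,"fingers":0.35},{"ax":0,"ay":0,"az":0,"tx":-0.135,"ty":0.3,"tz":0,"fingers":0.35},{"ax":0,"ay":0,"az":0,"tx":-0.1585,"ty":0.353,"tz":0,"fingers":0.35},{"ax":0,"ay":0,"az":0,"tx":-0.1585,"ty":0.353,"tz":0,"fingers":0.35}]'
python3 -m inch '[{"ax":0,"ay":0,"az":0,"tx":0,"ty":0,"tz":0.01,"fingers":0.35},{"ax":0,"ay":0,"az":0,"tx":0,"ty":0,"tz":0.03,"fingers":0.35},{"ax":0,"ay":0,"az":0,"tx":0,"ty":0,"tz":0.03,"fingers":0.35},{"ax":0,"ay":0,"az":0,"tx":0,"ty":0,"tz":0.03,"fingers":0.35},{"ax":0,"ay":0,"az":0,"tx":0,"ty":0,"tz":0.03,"fingers":0.35},{"ax":0,"ay":0,"az":0,"tx":0,"ty":0,"tz":0.03,"fingers":0.35},{"ax":0,"ay":0,"az":0,"tx":0,"ty":0,"tz":0.03,"fingers":0.35},{"ax":0,"ay":0,"az":0,"tx":0,"ty":0,"tz":0.03,"fingers":0.35}]'
python3 pins.py; python3 go.py .6376 -.0003 .042 175.9
```

```text
clock: 42.3
tool_pos: [0.6388, 0.0026, 0.1487]
ee_rot: [180.0, -0.1, 176.1]
contact_force: [-0.3, -0.7, 0.2]
gripper_width: 0.0298
grip_force: 0.0
clock: 43.3
tool_pos: [0.6379, -0.0009, 0.1198]
ee_rot: [-180.0, -0.0, 175.9]
contact_force: [-0.2, 0.1, -0.2]
gripper_width: 0.0297
grip_force: 0.0
scene 139 a [33.  88.9] b [41.4 51.8 59.6] z [47.9 56.9] b at 66: 50.5 slope deg 0.3
scene 151 a [33.5 89.3] b [ 87.3  98.7 107.7] z [47.7 56.7] b at 66: 98.1 slope deg 1.0
wrist 2388 a [31.6 86.5] b [37.4 47.6 57.5] z [47.9 55.5] b at 66: 47.6 slope deg 0.0
wrist 2362 a [31.6 86.9] b [ 83.9  93.7 104.9] z [47.9 55.5] b at 66: 94.0 slope deg -0.2
t [637.9  -0.9 119.7] rpy [ 1.8000e+02 -4.0000e-02  1.7588e+02] F [-1.3 -0.3 -1.2] w 29.8 clk 43.4
az -0.004 tx 0.0003 ty 0.0005 tz 0.0777
```

```bash
python3 -m inch '[{"ax":0,"ay":0,"az":0,"tx":0,"ty":0.0005,"tz":0.03,"fingers":0.35},{"ax":0,"ay":0,"az":0,"tx":0,"ty":0.0005,"tz":0.055,"fingers":0.35},{"ax":0,"ay":0,"az":0,"tx":0,"ty":0.0005,"tz":0.07,"fingers":0.35},{"ax":0,"ay":0,"az":0,"tx":0,"ty":0.0005,"tz":0.0775,"fingers":0.35},{"ax":0,"ay":0,"az":0,"tx":0,"ty":0.0005,"tz":0.0775,"fingers":0.35},{"ax":0,"ay":0,"az":0,"tx":0,"ty":0.0005,"tz":0.0775,"fingers":0.2},{"ax":0,"ay":0,"az":0,"tx":0,"ty":0.0005,"tz":0.0775,"fingers":0},{"ax":0,"ay":0,"az":0,"tx":0,"ty":0.0005,"tz":0.0775,"fingers":0}]'
python3 -m inch '[{"ax":0,"ay":0,"az":0,"tx":0,"ty":0,"tz":0,"fingers":0},{"ax":0,"ay":0,"az":0,"tx":0,"ty":0,"tz":0,"fingers":0},{"ax":0,"ay":0,"az":0,"tx":0,"ty":0,"tz":-0.03,"fingers":0},{"ax":0,"ay":0,"az":0,"tx":0,"ty":0,"tz":-0.06,"fingers":0},{"ax":0,"ay":0,"az":0,"tx":0,"ty":0,"tz":-0.09,"fingers":0},{"ax":0,"ay":0,"az":0,"tx":0,"ty":0,"tz":-0.11,"fingers":0},{"ax":0,"ay":0,"az":0,"tx":0,"ty":0,"tz":-0.11,"fingers":0},{"ax":0,"ay":0,"az":0,"tx":0,"ty":0,"tz":-0.11,"fingers":0}]'
python3 -m inch '[{"ax":0,"ay":0,"az":0,"tx":0.01,"ty":-0.045,"tz":0,"fingers":0},{"ax":0,"ay":0,"az":0,"tx":0.02,"ty":-0.09,"tz":0,"fingers":0},{"ax":0,"ay":0,"az":0,"tx":0.03,"ty":-0.14,"tz":0,"fingers":0},{"ax":0,"ay":0,"az":0,"tx":0.04,"ty":-0.19,"tz":0,"fingers":0},{"ax":0,"ay":0,"az":0,"tx":0.05,"ty":-0.24,"tz":0,"fingers":0},{"ax":0,"ay":0,"az":0,"tx":0.06,"ty":-0.29,"tz":0,"fingers":0},{"ax":0,"ay":0,"az":0,"tx":0.075,"ty":-0.347,"tz":0,"fingers":0},{"ax":0,"ay":0,"az":0,"tx":0.075,"ty":-0.347,"tz":0,"fingers":0}]'
python3 go.py .538 -.341 .024 175.9
```

```text
clock: 44.4
tool_pos: [0.6385, -0.0004, 0.0432]
ee_rot: [180.0, 0.0, 175.9]
contact_force: [-2.0, 1.2, 6.4]
gripper_width: 0.0137
grip_force: 58.6
clock: 45.4
tool_pos: [0.6376, -0.0004, 0.1512]
ee_rot: [-180.0, -0.1, 175.9]
contact_force: [0.2, -0.4, -1.1]
gripper_width: 0.0133
grip_force: 58.7
clock: 46.4
tool_pos: [0.536, -0.3444, 0.1506]
ee_rot: [180.0, -0.2, 175.6]
contact_force: [1.0, 0.4, -1.5]
gripper_width: 0.0137
grip_force: 58.9
t [ 536.  -344.4  150.6] rpy [ 1.7999e+02 -1.5000e-01  1.7561e+02] F [ 1.   0.4 -1.5] w 13.7 clk 46.4
az -0.057 tx -0.0018 ty 0.0036 tz 0.1266
```

```bash
python3 -m inch '[{"ax":0,"ay":0,"az":0,"tx":0,"ty":0,"tz":0.04,"fingers":0},{"ax":0,"ay":0,"az":0,"tx":0,"ty":0,"tz":0.08,"fingers":0},{"ax":0,"ay":0,"az":0,"tx":0,"ty":0,"tz":0.11,"fingers":0},{"ax":0,"ay":0,"az":0,"tx":0,"ty":0,"tz":0.126,"fingers":0},{"ax":0,"ay":0,"az":0,"tx":0,"ty":0,"tz":0.126,"fingers":0},{"ax":0,"ay":0,"az":0,"tx":0,"ty":0,"tz":0.126,"fingers":0.2},{"ax":0,"ay":0,"az":0,"tx":0,"ty":0,"tz":0.126,"fingers":0.35},{"ax":0,"ay":0,"az":0,"tx":0,"ty":0,"tz":0.126,"fingers":0.35}]'
python3 -m inch '[{"ax":0,"ay":0,"az":0,"tx":0,"ty":0,"tz":0,"fingers":0.35},{"ax":0,"ay":0,"az":0,"tx":0,"ty":0,"tz":-0.04,"fingers":0.35},{"ax":0,"ay":0,"az":0,"tx":0,"ty":0,"tz":-0.08,"fingers":0.35},{"ax":0,"ay":0,"az":0,"tx":0,"ty":0,"tz":-0.12,"fingers":0.35},{"ax":0,"ay":0,"az":0,"tx":0,"ty":0,"tz":-0.125,"fingers":0.35},{"ax":0,"ay":0,"az":0,"tx":0,"ty":0,"tz":-0.125,"fingers":0.35},{"ax":0,"ay":0,"az":0,"tx":0,"ty":0,"tz":-0.125,"fingers":0.35},{"ax":0,"ay":0,"az":0,"tx":0,"ty":0,"tz":-0.125,"fingers":0.35}]'
python3 -m inch '[{"ax":0,"ay":0,"az":0,"tx":-0.01,"ty":0.05,"tz":0,"fingers":0.35},{"ax":0,"ay":0,"az":0,"tx":-0.02,"ty":0.1,"tz":0,"fingers":0.35},{"ax":0,"ay":0,"az":0,"tx":-0.03,"ty":0.15,"tz":0,"fingers":0.35},{"ax":0,"ay":0,"az":0,"tx":-0.04,"ty":0.2,"tz":0,"fingers":0.35},{"ax":0,"ay":0,"az":0,"tx":-0.05,"ty":0.25,"tz":0,"fingers":0.35},{"ax":0,"ay":0,"az":0,"tx":-0.06,"ty":0.3,"tz":0,"fingers":0.35},{"ax":0,"ay":0,"az":0,"tx":-0.068,"ty":0.35,"tz":0,"fingers":0.35},{"ax":0,"ay":0,"az":0,"tx":-0.075,"ty":0.39,"tz":0,"fingers":0.35}]'
python3 -m inch '[{"ax":0,"ay":0,"az":0,"tx":0,"ty":0,"tz":0.01,"fingers":0.35},{"ax":0,"ay":0,"az":0,"tx":0,"ty":0,"tz":0.03,"fingers":0.35},{"ax":0,"ay":0,"az":0,"tx":0,"ty":0,"tz":0.03,"fingers":0.35},{"ax":0,"ay":0,"az":0,"tx":0,"ty":0,"tz":0.03,"fingers":0.35},{"ax":0,"ay":0,"az":0,"tx":0,"ty":0,"tz":0.03,"fingers":0.35},{"ax":0,"ay":0,"az":0,"tx":0,"ty":0,"tz":0.03,"fingers":0.35},{"ax":0,"ay":0,"az":0,"tx":0,"ty":0,"tz":0.03,"fingers":0.35},{"ax":0,"ay":0,"az":0,"tx":0,"ty":0,"tz":0.03,"fingers":0.35}]'
python3 pins.py; python3 go.py .641 .0471 .042 175.9
```

```text
clock: 47.4
tool_pos: [0.5385, -0.3414, 0.0271]
ee_rot: [-180.0, 0.0, 175.9]
contact_force: [-0.9, 0.4, -0.3]
gripper_width: 0.03
grip_force: 0.0
clock: 48.4
tool_pos: [0.5377, -0.3408, 0.1502]
ee_rot: [180.0, -0.1, 175.9]
contact_force: [0.1, -0.3, -0.4]
gripper_width: 0.0298
grip_force: 0.0
clock: 49.4
tool_pos: [0.641, 0.0445, 0.1506]
ee_rot: [-180.0, -0.1, 175.9]
contact_force: [0.4, 0.3, -0.2]
gripper_width: 0.0301
grip_force: 0.0
clock: 50.4
tool_pos: [0.641, 0.0425, 0.1213]
ee_rot: [-180.0, -0.0, 175.9]
contact_force: [0.2, 0.2, 0.3]
gripper_width: 0.0302
grip_force: 0.0
scene 148 a [33.1 89.2] b [ 88.2  99.2 106.9] z [47.6 56.1] b at 66: 98.0 slope deg -0.7
wrist 2384 a [31.7 87.3] b [ 85.3  95.1 105.3] z [47.9 55.5] b at 66: 95.3 slope deg 0.1
t [641.   42.5 121.2] rpy [-1.8000e+02 -3.0000e-02  1.7587e+02] F [ 0.6 -0.2 -0.2] w 29.9 clk 50.5
az -0.005 tx 0.0004 ty 0.0046 tz 0.0792
```

```bash
python3 -m inch '[{"ax":0,"ay":0,"az":0,"tx":0,"ty":0.005,"tz":0.02,"fingers":0.35},{"ax":0,"ay":0,"az":0,"tx":0,"ty":0.005,"tz":0.05,"fingers":0.35},{"ax":0,"ay":0,"az":0,"tx":0,"ty":0.005,"tz":0.07,"fingers":0.35},{"ax":0,"ay":0,"az":0,"tx":0,"ty":0.005,"tz":0.079,"fingers":0.35},{"ax":0,"ay":0,"az":0,"tx":0,"ty":0.005,"tz":0.079,"fingers":0.35},{"ax":0,"ay":0,"az":0,"tx":0,"ty":0.005,"tz":0.079,"fingers":0.2},{"ax":0,"ay":0,"az":0,"tx":0,"ty":0.005,"tz":0.079,"fingers":0},{"ax":0,"ay":0,"az":0,"tx":0,"ty":0.005,"tz":0.079,"fingers":0}]'
python3 -m inch '[{"ax":0,"ay":0,"az":0,"tx":0,"ty":0,"tz":0,"fingers":0},{"ax":0,"ay":0,"az":0,"tx":0,"ty":0,"tz":0,"fingers":0},{"ax":0,"ay":0,"az":0,"tx":0,"ty":0,"tz":-0.03,"fingers":0},{"ax":0,"ay":0,"az":0,"tx":0,"ty":0,"tz":-0.06,"fingers":0},{"ax":0,"ay":0,"az":0,"tx":0,"ty":0,"tz":-0.09,"fingers":0},{"ax":0,"ay":0,"az":0,"tx":0,"ty":0,"tz":-0.11,"fingers":0},{"ax":0,"ay":0,"az":0,"tx":0,"ty":0,"tz":-0.11,"fingers":0},{"ax":0,"ay":0,"az":0,"tx":0,"ty":0,"tz":-0.11,"fingers":0}]'
python3 -m inch '[{"ax":0,"ay":0,"az":0,"tx":0.017,"ty":-0.048,"tz":0,"fingers":0},{"ax":0,"ay":0,"az":0,"tx":0.034,"ty":-0.096,"tz":0,"fingers":0},{"ax":0,"ay":0,"az":0,"tx":0.051,"ty":-0.144,"tz":0,"fingers":0},{"ax":0,"ay":0,"az":0,"tx":0.068,"ty":-0.192,"tz":0,"fingers":0},{"ax":0,"ay":0,"az":0,"tx":0.085,"ty":-0.24,"tz":0,"fingers":0},{"ax":0,"ay":0,"az":0,"tx":0.102,"ty":-0.288,"tz":0,"fingers":0},{"ax":0,"ay":0,"az":0,"tx":0.12,"ty":-0.338,"tz":0,"fingers":0},{"ax":0,"ay":0,"az":0,"tx":0.12,"ty":-0.338,"tz":0,"fingers":0}]'
python3 go.py .497 -.281 .024 175.9
```

```text
clock: 51.5
tool_pos: [0.642, 0.0475, 0.0433]
ee_rot: [180.0, 0.1, 175.9]
contact_force: [-0.4, 0.2, 5.5]
gripper_width: 0.0137
grip_force: 58.6
clock: 52.5
tool_pos: [0.6411, 0.0474, 0.1513]
ee_rot: [-180.0, -0.1, 175.9]
contact_force: [-0.8, -1.4, -1.2]
gripper_width: 0.0137
grip_force: 58.7
clock: 53.5
tool_pos: [0.4953, -0.2836, 0.1511]
ee_rot: [180.0, -0.1, 175.6]
contact_force: [0.0, 1.1, -1.3]
gripper_width: 0.0134
grip_force: 58.9
t [ 495.3 -283.6  151.1] rpy [ 1.7999e+02 -1.4000e-01  1.7563e+02] F [ 0.   1.1 -1.3] w 13.4 clk 53.5
az -0.053 tx -0.0015 ty 0.0027 tz 0.1271
```

```bash
python3 -m inch '[{"ax":0,"ay":0,"az":0,"tx":0,"ty":0,"tz":0.04,"fingers":0},{"ax":0,"ay":0,"az":0,"tx":0,"ty":0,"tz":0.08,"fingers":0},{"ax":0,"ay":0,"az":0,"tx":0,"ty":0,"tz":0.11,"fingers":0},{"ax":0,"ay":0,"az":0,"tx":0,"ty":0,"tz":0.126,"fingers":0},{"ax":0,"ay":0,"az":0,"tx":0,"ty":0,"tz":0.126,"fingers":0},{"ax":0,"ay":0,"az":0,"tx":0,"ty":0,"tz":0.126,"fingers":0.2},{"ax":0,"ay":0,"az":0,"tx":0,"ty":0,"tz":0.126,"fingers":0.35},{"ax":0,"ay":0,"az":0,"tx":0,"ty":0,"tz":0.126,"fingers":0.35}]'
python3 -m inch '[{"ax":0,"ay":0,"az":0,"tx":0,"ty":0,"tz":0,"fingers":0.35},{"ax":0,"ay":0,"az":0,"tx":0,"ty":0,"tz":-0.04,"fingers":0.35},{"ax":0,"ay":0,"az":0,"tx":0,"ty":0,"tz":-0.08,"fingers":0.35},{"ax":0,"ay":0,"az":0,"tx":0,"ty":0,"tz":-0.12,"fingers":0.35},{"ax":0,"ay":0,"az":0,"tx":0,"ty":0,"tz":-0.17,"fingers":0.35},{"ax":0,"ay":0,"az":0,"tx":0.03,"ty":-0.03,"tz":-0.2,"fingers":0.35},{"ax":0,"ay":0,"az":0,"tx":0.06,"ty":-0.06,"tz":-0.2,"fingers":0.35},{"ax":0,"ay":0,"az":0,"tx":0.09,"ty":-0.09,"tz":-0.2,"fingers":0.35}]'
python3 - <<'E'
from h import *
p,d,W=cloud('scene');cv2.imwrite('pics/end.png',cv2.resize(p[100:330,100:440],(800,541)))
E
sed -i 's/abs(W\[...,0\]-.43)<.09/abs(W[...,0]-.43)<.12/' dr.py; python3 dr.py
```

```text
clock: 54.5
tool_pos: [0.4977, -0.2813, 0.027]
ee_rot: [-180.0, 0.0, 175.9]
contact_force: [-0.1, 0.3, 0.3]
gripper_width: 0.03
grip_force: 0.0
clock: 55.5
tool_pos: [0.4003, -0.3651, 0.2268]
ee_rot: [-180.0, 0.0, 175.9]
contact_force: [1.5, -0.4, -0.2]
gripper_width: 0.03
grip_force: 0.0
top 140
((451.12689208984375, -29.69261932373047), (75.0527114868164, 23.253929138183594), 81.97364807128906)
scene 179
((452.5516357421875, -30.474376678466797), (74.58966064453125, 23.299930572509766), 82.530029296875)
```

View pics/end.png

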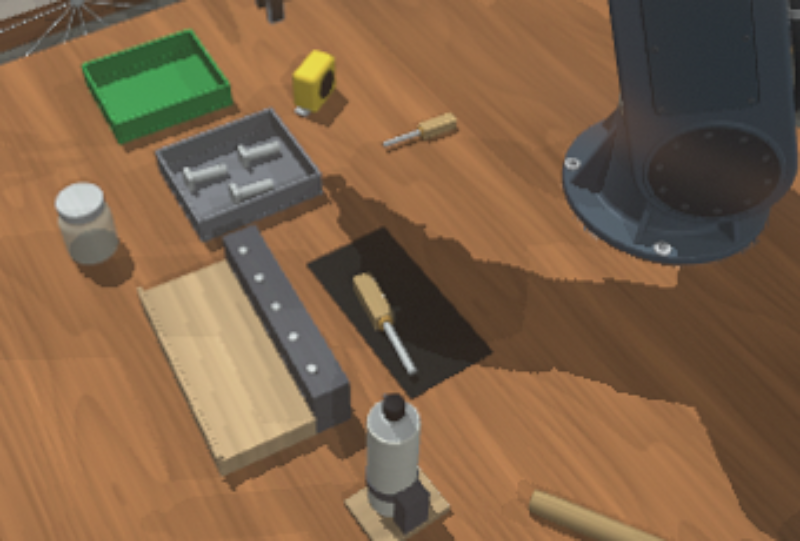

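The three pins are in the grey bin at (205,173), (260,152) and (252,188). The drift was knocked a few centimetres but still lies wholly on the mat, tip at (412,372), and the jar, tape and hammer look untouched.

```bash
python3 -c "
from station import manip;print(manip.job_done())"
```

```text
the job is handed in; nothing more can be done
None
```

I pressed the nozzle and let it up, drove all three pins through with the drift and put them in the grey bin. The drift lies on the black mat, the bystanders look undisturbed, and the job was handed in at about 56 s.

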